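# Refit the stack of a water-sample filter holder

## Robot

A 6-joint arm with a two-finger parallel gripper is mounted at the origin on the work surface. World frame = base frame: x ahead of the robot, y to its left, z up, the work surface at z = 0. Lengths are in m, angles in rad, forces in N, time in s.
With the tool pointing down it reaches from about 0.35 to 0.725 m from the base axis. Payload 6 kg.
Tool frame: the origin (TCP) lies where the fingers leave the gripper's body, on its centre line; the fingertips stand 73 mm ahead of it and the grasp point (between the pads) lies arm.hold_point_z ahead of it (arm.hold_point_z is the distance from the TCP to the grasp point, in m); z points along the fingers, y is the direction in which the jaws open and shut (so a half turn about z gives the same grasp; the last joint's range is limited). The gripper opens to 85 mm and grips with 20 to 120 N. Pads are 22 mm wide; open, the fingers measure 114 mm over their backs; the gripper's body (76 mm by 85 mm) begins 54 mm behind the grasp point. The pads swing forward as they close: fully open they stand 13 mm farther back than shut.
Start: joints at [-0.911, 0.04, 0.085, 0, -1.615, -0.334], TCP at [0.192, -0.568, 0.304] pointing down, gripper open.
Joint ranges: [-2.56, 2.56], [-1.29, 2.01], [-1.08, 1.49], [-3.29, 1.98], [-2.81, -0.18], [-2.99, 2.99]. Speed limits (rad/s): [2.57, 2.57, 3.01, 3.14, 3.14, 3.14].

## Interface

Orientations are given as a rotation vector (axis times angle).
In Python, from plant import arm gives the robot as it stands.
- The arm moves only by the tool arm_command, never from a script. Its argument "motion" is a list that holds one entry, the list of rows, each a list of 7 numbers: the shift along the tool's x, y, z in m, then the turn, a rotation vector about the tool's x, y, z in rad, then the finger opening in m, from 0 to 0.0854. In form: [[[dx, dy, dz, wx, wy, wz, jaw], ...]]. A call has 1 to 12 rows; each row shifts and turns the commanded pose from where the row before left it, along the tool's axes as they then stand; what a row does not reach is not made up. A row lasts 1/12 s, in which the tool goes at most 41.7 mm and 7.16 degrees, less where a joint would pass 70% of its speed; a pose out of reach is approached as far as the arm can. A call is refused whole if a number of a shift passes 0.0417 or a number of a turn 0.125, either way. A call with a gripper value outside its range is refused whole. The fingers move at their own pace and stop on an object; "grip_force" is the grip in N (left out, the last holds). Time passes only in rows, so rows that do not move let the fingers close. It gives the time, the measured TCP pose, the force and the opening at its end, in the units of the state.
- arm.sense(): the state, without advancing time (a new reading comes with each control period).
- arm.read_camera(name): name is "scene" or "top" or "wrist"; returns the picture (480x640x3 uint8, red, green, blue); there is no depth.
- arm.camera_model(name): a dict with "fx", "fy", "cx", "cy" (pixels), "extrinsics" (4x4, takes a point from camera to world coordinates). Camera axes: x right, y down, z forward; pixel columns grow to the right and rows downward; lengths in m; the calibration is good to about 2 mm. A picture is of the moment at which its call begins: read the wrist's pose just before it. camera_model takes no time and is no camera call; for the wrist camera it gives the pose at the moment of the call.
- arm.close_job(): hands the job in, once; it reports no verdict.
The state is a dict: "time": time; "joints": joint angles; "qd": joint speeds; "effort": joint torques, N m; "tool_pos": TCP position; "tool_rot": TCP orientation; "wrist_force": force on the tool from outside, world axes, zero at the start; "torque": the same for the moment, N m; "finger_gap": finger opening in m.
Only numpy, scipy, OpenCV 4.12 (cv2) and the standard library are available. Lean on these libraries where they do the work, as an engineer would, in place of code of your own. Each camera call takes 0.05 s, during which the arm holds its last target. There are 200 camera calls.

## Task

Refit the water-sample filter: stand the spent cartridge upright in the waste tray, then build the new stack fully home in the emptied holder, one part at a time: first the long sleeve from its draining peg, then whichever white rings are laid out, the one with the widest hole lowest and the holes narrowing upwards, and last the short collar from its peg. Leave the bottle, the dishes and the burner where they are.

Things in the scene. Friction and masses are not known exactly. Their poses are not given: they have to be found in the camera images.
- holder: fixed steel holder: round foot (100 mm diameter, 12 mm high) with two curved upright walls (6 mm thick, 90 degrees each, on its own +x and -x sides) round a vertical bore of 64 mm diameter, open at its own +y and -y sides from top to foot (gap 45 mm wide) for fingers. Straight walls to 94 mm above the bore floor, then an 8 mm outward flare. Origin: foot underside, on the bore axis, z up
- bore_floor (a point): centre of the bore's floor, 12 mm above the bench; axes as the holder's
- cartridge: spent filter cartridge, a solid upright cylinder, brown pleats between grey ends, diameter 59 mm, height 75 mm, standing in the bore at the start. Origin at the centre of its underside, z up along its axis
- tray: blue open waste tray fixed to the bench, 120 x 120 mm outside, 35 mm high, wall and floor 4 mm. Origin under its centre, sides along its x and y
- tray_in (a point): centre of the tray's inner floor, 4 mm above the bench; axes as the tray's
- rack: fixed white draining rack: a plate leaning back with two steel pegs (22 mm diameter, 68 mm long, square to the plate, free end up). The pegs lean 25 degrees from vertical towards its own -x (towards the robot), 65 mm to either side of its middle along y. Origin under its centre, on the bench
- peg0 (a point): root of the peg on the rack's -y side: on the peg's axis, at the plate's face, 70 mm above the bench; axes as the rack's (not leaning), so the peg runs from here along (-0.423, 0, 0.906)
- peg1 (a point): root of the peg on the rack's +y side, otherwise as peg0
- sleeve: long aluminium sleeve, outer diameter 60 mm, bore 30 mm, 52 mm long. Starts threaded on one of the pegs (either), resting on the plate; it comes off only along the peg over its free end. Origin at the centre of its lower end face (the one on the plate), z along its axis towards the peg's free end
- collar: short aluminium collar, outer diameter 60 mm, bore 30 mm, 26 mm long. Starts on the other peg, otherwise as the sleeve
- ringA: graded ring, white plastic, outer diameter 60 mm, 8 mm thick, round hole of 50 mm. Lies flat on the bench to the robot's right. Origin at the centre of its underside, z up along its axis. None when it is absent
- ringB: graded ring, white plastic, outer diameter 60 mm, 8 mm thick, round hole of 40 mm. Lies flat on the bench to the robot's right. Origin at the centre of its underside, z up along its axis. None when it is absent
- ringC: graded ring, white plastic, outer diameter 60 mm, 8 mm thick, round hole of 30 mm. Lies flat on the bench to the robot's right. Origin at the centre of its underside, z up along its axis. None when it is absent
- ringD: graded ring, white plastic, outer diameter 60 mm, 8 mm thick, round hole of 20 mm. Lies flat on the bench to the robot's right. Origin at the centre of its underside, z up along its axis. None when it is absent
- media_bottle: clear bottle with a blue cap, diameter 70 mm, height 150 mm, standing loose beyond the holder; leave alone. Origin at the centre of its underside
- dish_stack: stack of four lidded culture dishes (one body), diameter 90 mm, height 62 mm, loose; leave alone. Origin at the centre of its underside
- burner: black hand burner with a red head, foot 64 mm diameter, height 142 mm, standing loose at the left; leave alone. Origin at the centre of its underside
Things that resemble listed ones, but are neither listed nor needed, are in the scene too. What is shaped like the ringA but green or purple is not meant. Leave any yellow look-alike of the cartridge alone.

How it is judged:
On the way, in this order (a step that is already met when the one before it is completed fails the run):
1. the spent cartridge stands upright in the tray, let go (x of cartridge in the frame of tray_in between -0.04 and 0.04 m and y of cartridge in the frame of tray_in between -0.04 and 0.04 m and z of cartridge in the frame of tray_in below 0.008 m and angle between cartridge's own z axis and vertical below 0.15 rad and contact force between the fingers and cartridge below 0.5 N and linear speed of cartridge below 0.03 m/s), for 0.2 s.
2. the long sleeve stands on the floor of the holder's bore, let go (horizontal distance between sleeve and bore_floor below 0.005 m and z of sleeve in the frame of bore_floor between -0.004 and 0.004 m and angle between sleeve's own z axis and vertical below 0.08 rad and contact force between the fingers and sleeve below 0.5 N and linear speed of sleeve below 0.03 m/s), for 0.2 s.
3. the ring with the 50 mm hole (if there) lies flat in the bore on top of what is already stacked, let go (horizontal distance between ringA and bore_floor below 0.005 m and z of ringA in the frame of bore_floor between 0.048 and 0.056 m and angle between ringA's own z axis and vertical below 0.08 rad and z of ringA in the frame of sleeve above 0.005 m and contact force between the fingers and ringA below 0.5 N and linear speed of ringA below 0.03 m/s), for 0.2 s.
4. the ring with the 40 mm hole (if there) lies flat in the bore on top of what is already stacked, let go (horizontal distance between ringB and bore_floor below 0.005 m and z of ringB in the frame of bore_floor between 0.048 and 0.064 m and angle between ringB's own z axis and vertical below 0.08 rad and z of ringB in the frame of sleeve above 0.005 m and z of ringB in the frame of ringA above 0.005 m and contact force between the fingers and ringB below 0.5 N and linear speed of ringB below 0.03 m/s), for 0.2 s.
5. the ring with the 30 mm hole (if there) lies flat in the bore on top of what is already stacked, let go (horizontal distance between ringC and bore_floor below 0.005 m and z of ringC in the frame of bore_floor between 0.048 and 0.072 m and angle between ringC's own z axis and vertical below 0.08 rad and z of ringC in the frame of sleeve above 0.005 m and z of ringC in the frame of ringA above 0.005 m and z of ringC in the frame of ringB above 0.005 m and contact force between the fingers and ringC below 0.5 N and linear speed of ringC below 0.03 m/s), for 0.2 s.
6. the ring with the 20 mm hole (if there) lies flat in the bore on top of what is already stacked, let go (horizontal distance between ringD and bore_floor below 0.005 m and z of ringD in the frame of bore_floor between 0.048 and 0.08 m and angle between ringD's own z axis and vertical below 0.08 rad and z of ringD in the frame of sleeve above 0.005 m and z of ringD in the frame of ringA above 0.005 m and z of ringD in the frame of ringB above 0.005 m and z of ringD in the frame of ringC above 0.005 m and contact force between the fingers and ringD below 0.5 N and linear speed of ringD below 0.03 m/s), for 0.2 s.
7. the short collar lies on top of the stack, let go (horizontal distance between collar and bore_floor below 0.005 m and z of collar in the frame of bore_floor between 0.056 and 0.088 m and angle between collar's own z axis and vertical below 0.08 rad and z of collar in the frame of sleeve above 0.005 m and z of collar in the frame of ringA above 0.005 m and z of collar in the frame of ringB above 0.005 m and z of collar in the frame of ringC above 0.005 m and z of collar in the frame of ringD above 0.005 m and contact force between the fingers and collar below 0.5 N and linear speed of collar below 0.03 m/s), for 0.2 s.
At the end, for the whole second after the job is handed in: Cartridge upright in the tray, within 40 mm of its middle along each side; sleeve, the rings present (widest hole lowest) and collar stacked in the bore in that order from the floor up, each within 5 mm of the bore axis, flat within 0.08 rad, let go and at rest (all of step 1 and all of step 2 and all of step 3 and all of step 4 and all of step 5 and all of step 6 and all of step 7); the robot touches nothing.
It fails at once if the media bottle is pushed more than 30 mm or tipped (distance of media_bottle from where it was at the start of the episode above 0.03 m or angle between media_bottle's own z axis and vertical above 0.3 rad).
It fails at once if the dish stack is pushed more than 30 mm or tipped (distance of dish_stack from where it was at the start of the episode above 0.03 m or angle between dish_stack's own z axis and vertical above 0.3 rad).
It fails at once if the burner is pushed more than 30 mm or tipped (distance of burner from where it was at the start of the episode above 0.03 m or angle between burner's own z axis and vertical above 0.3 rad).
Of ringA, ringB, ringC, ringD only 3 to 4 are there at a start; the rules pass over those that are not, and their reading is None.
At some moment in a run one of ringA, ringB, ringC, ringD may be knocked a few centimetres aside while the robot is not near it.
It also fails if it takes over 210 s, if anything falls off the work surface, if the arm or the gripper's body presses on something with over 40 N, if the wrist force passes 120 N, or if a joint passes its speed limit or range.

## Working session

There is one attempt and no reset: what is moved stays moved. The work goes in short steps, Python scripts to look and compute and a tool call to move; the robot and the scene stay as the last step left them, time stands still between calls to the robot, and variables do not carry over. Pictures are saved under pics/ and viewed, about 12 in all and at most 16, crops included, and the job is handed in when it is done.

Besides the shell and the picture viewer there is one more tool, called after "Request:" by a JSON object that holds its "method" and its "body", one argument or row to a line. arm_command: Moves the arm, as the interface text tells. Its arguments: {"type":"object","properties":{"motion":{"type":"array","items":{"type":"array","items":{"type":"array","items":{"type":"number"}}}},"grip_force":{"type":"number"}},"required":["motion"]}

```bash
ls; mkdir -p pics
python3 - <<'E'
from plant import arm
import cv2
print(arm.sense(), arm.hold_point_z)
for n in ["scene","top"]:
    im=arm.read_camera(n); cv2.imwrite(f"pics/{n}0.png",im[:,:,::-1])
    m=arm.camera_model(n); print(n,m)
print(arm.camera_model("wrist"))
E
```

```text
pics
{'time': 0.0, 'joints': array([-9.11340350e-01,  4.07975597e-02,  8.38039949e-02, -4.56343273e-04,
       -1.61546244e+00, -3.33717510e-01]), 'qd': array([-5.05448328e-05,  6.40899397e-04, -1.43617931e-03, -3.40450411e-03,
        6.62848048e-04, -1.43748563e-03]), 'effort': array([-8.24438539e-04, -3.68205535e+01,  3.47414267e+01,  6.93284735e+00,
       -5.49393852e-03,  1.05072004e-07]), 'tool_pos': array([ 0.19203977, -0.56823294,  0.3028845 ]), 'tool_rot': array([ 5.09377260e-01, -3.09962623e+00, -2.63299016e-03]), 'wrist_force': array([ 0.26452186,  0.74028082, -0.20714425]), 'torque': array([-0.06859036, -0.02071426,  0.02348675]), 'finger_gap': 0.08544879812562903} 0.0539
scene {'fx': 478.79011143386094, 'fy': 478.79011143386094, 'cx': 314.48896539254736, 'cy': 241.47573667478193, 'extrinsics': array([[-0.30924965,  0.66312113, -0.68164141,  1.39508397],
       [ 0.95097466,  0.21823335, -0.21913785,  0.2777885 ],
       [ 0.00344195, -0.71599202, -0.69809998,  0.89987453],
       [ 0.        ,  0.        ,  0.        ,  1.        ]])}
top {'fx': 469.4062515608664, 'fy': 469.4062515608664, 'cx': 320.893997903343, 'cy': 244.594483315672, 'extrinsics': array([[-0.0220964 , -0.98256254,  0.18461474,  0.42625152],
       [-0.99965701,  0.02431068,  0.00973887,  0.02654332],
       [-0.01405716, -0.18433623, -0.98276271,  1.05426819],
       [ 0.        ,  0.        ,  0.        ,  1.        ]])}
{'fx': 361.6869745098986, 'fy': 361.6869745098986, 'cx': 323.08598603069396, 'cy': 236.26972473211893, 'extrinsics': array([[-0.32071502,  0.91058389,  0.26072756,  0.1266486 ],
       [ 0.94717116,  0.3074677 ,  0.09127107, -0.59115505],
       [ 0.00294466,  0.27622563, -0.96108831,  0.37354152],
       [ 0.        ,  0.        ,  0.        ,  1.        ]])}
```

View pics/scene0.png

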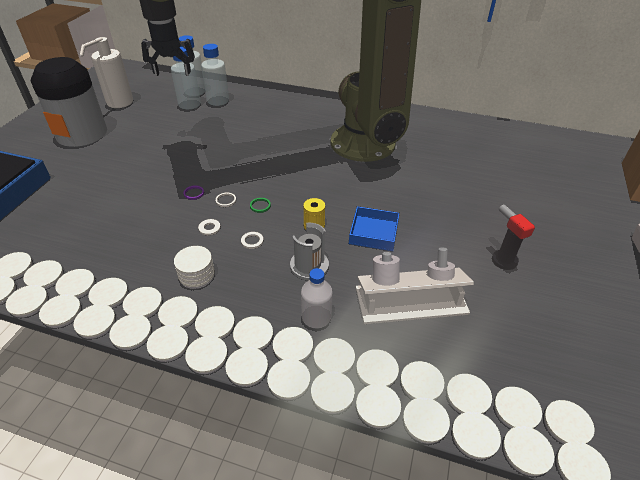

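View pics/top0.png

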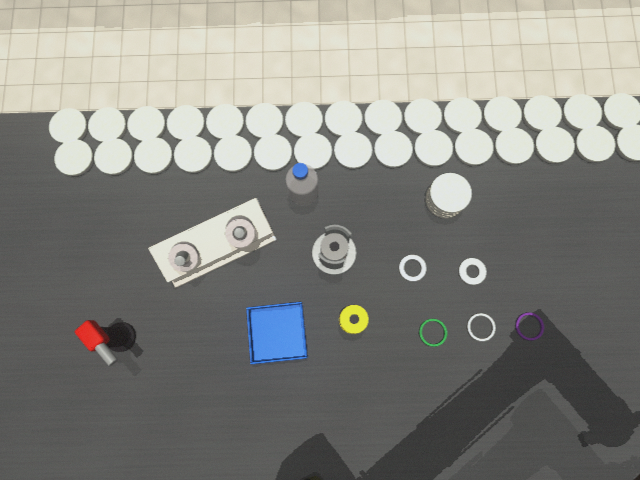

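```bash
cat > h.py <<'E'
import numpy as np, cv2
from plant import arm
from scipy.spatial.transform import Rotation as R
def snap(n,name=None):
    m=arm.camera_model(n); im=arm.read_camera(n)[:,:,::-1].copy()
    if name: cv2.imwrite(f"pics/{name}.png",im)
    return im,m
def ray(m,uv):
    E=m["extrinsics"]; d=np.array([(uv[0]-m["cx"])/m["fx"],(uv[1]-m["cy"])/m["fy"],1.])
    return E[:3,3],E[:3,:3]@d
def onz(m,uv,z):
    o,d=ray(m,uv); return o+d*(z-o[2])/d[2]
def proj(m,p):
    E=m["extrinsics"]; q=(np.atleast_2d(p)-E[:3,3])@E[:3,:3]
    return np.c_[m["fx"]*q[:,0]/q[:,2]+m["cx"],m["fy"]*q[:,1]/q[:,2]+m["cy"]]
def tri(obs):
    A=np.zeros((3,3));b=np.zeros(3)
    for m,uv in obs:
        o,d=ray(m,uv); d/=np.linalg.norm(d); P=np.eye(3)-np.outer(d,d); A+=P;b+=P@o
    p=np.linalg.solve(A,b)
    return p,[np.round(proj(m,p)[0]-uv,1) for m,uv in obs]
def circ(c,n,r,k=72):
    n=np.array(n)/np.linalg.norm(n); a=np.cross(n,[0.3,1,0.1]);a/=np.linalg.norm(a);b=np.cross(n,a)
    t=np.linspace(0,2*np.pi,k); return np.array(c)+r*(np.outer(np.cos(t),a)+np.outer(np.sin(t),b))
def draw(im,m,P,col,s=1,o=(0,0)):
    q=((proj(m,P)-o+0.5)*s-0.5); cv2.polylines(im,[np.round(q).astype(int)],False,col,1,cv2.LINE_AA)
E
python3 - <<'E'
from h import *
t=cv2.imread("pics/top0.png"); s=cv2.imread("pics/scene0.png")
cv2.imwrite("pics/c1.png",cv2.resize(t[160:370,140:510],None,fx=2.15,fy=2.15,interpolation=3))
cv2.imwrite("pics/c2.png",cv2.resize(s[180:330,180:480],None,fx=2.65,fy=2.65,interpolation=3))
m=arm.camera_model("top")
hsv=cv2.cvtColor(t,cv2.COLOR_BGR2HSV)
w=((hsv[:,:,1]<60)&(hsv[:,:,2]>150)).astype(np.uint8); 
cs,hi=cv2.findContours(w[:,:],cv2.RETR_CCOMP,cv2.CHAIN_APPROX_NONE)
for i,c in enumerate(cs):
    x,y=c[:,0].mean(0)
    if y>250 and x>390 and hi[0][i][3]<0 and len(c)>40:
        j=hi[0][i][2]; print(np.round([x,y]),cv2.contourArea(c),onz(m,cv2.fitEllipse(c)[0],.008).round(4), cv2.fitEllipse(c)[1], cv2.fitEllipse(cs[j])[1] if j>=0 else None)
b=((hsv[:,:,0]>100)&(hsv[:,:,0]<125)&(hsv[:,:,1]>120)).astype(np.uint8); b[:,:240]=0;b[:290]=0
c=max(cv2.findContours(b,0,2)[0],key=cv2.contourArea); r=cv2.minAreaRect(c); print(r, onz(m,r[0],.03).round(3),[onz(m,q,.035).round(3) for q in cv2.boxPoints(r)])
E
```

```text
[481. 327.] 573.5 [ 0.4315 -0.3094  0.008 ] (26.172149658203125, 27.97705841064453) (22.842395782470703, 24.562999725341797)
[472. 271.] 536.0 [ 0.5548 -0.3     0.008 ] (25.265056610107422, 27.12123680114746) (13.591580390930176, 14.5360746383667)
[412. 268.] 532.5 [ 0.5657 -0.1669  0.008 ] (25.411409378051758, 26.774433135986328) (18.000822067260742, 18.840362548828125)
((275.802001953125, 332.5198059082031), (57.314144134521484, 57.41364669799805), 84.2894058227539) [0.429 0.138 0.03 ] [array([0.485, 0.205, 0.035]), array([0.494, 0.081, 0.035]), array([0.374, 0.071, 0.035]), array([0.365, 0.192, 0.035])]
```

View pics/c1.png

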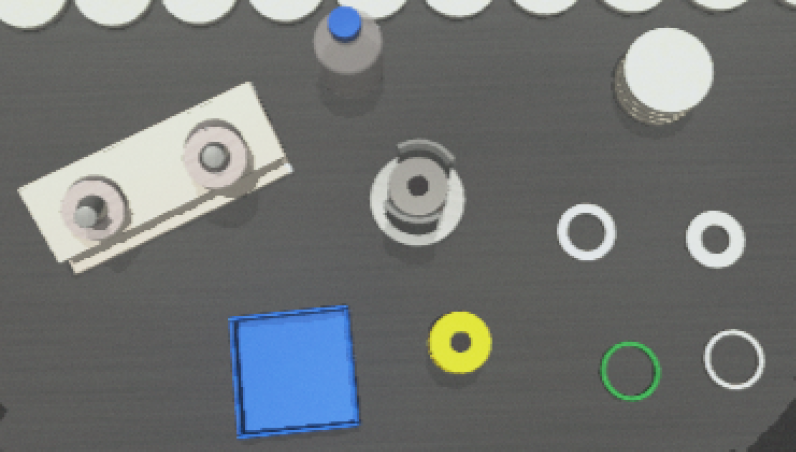

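View pics/c2.png

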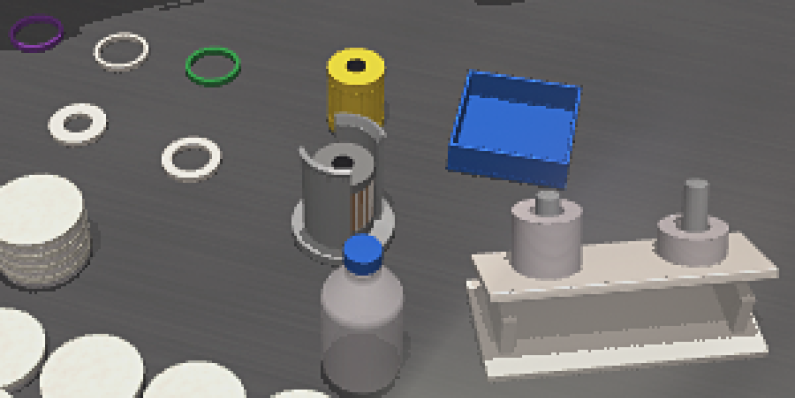

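Run:
```python
from h import *
t=arm.camera_model("top"); s=arm.camera_model("scene")
C=lambda u,v:(140+u/2.15,160+v/2.15); D=lambda u,v:(180+u/2.65,180+v/2.65)
P={}
for k,a,b in [("ptipS",(213,157),(547,196)),("ptipC",(86,216),(696,184)),("cart",(418,186),(343,163)),("cap",(345,22),(363,246)),("B",(587,232),(191,158)),("Cc",(716,239),(78,123)),("A",(735,359),(121,51)),("yellow",(460,342),(356,65))]:
    P[k],e=tri([(t,C(*a)),(s,D(*b))]); print(k,P[k].round(4),*e)
d=P["ptipC"]-P["ptipS"]; yaw=np.arctan2(-d[0],d[1]); print("rack",np.linalg.norm(d),yaw)
# overlays
ti=cv2.imread("pics/c1.png"); si=cv2.imread("pics/c2.png")
hx,hy=P["cart"][:2]
ax=np.array([-.423*np.cos(yaw),-.423*np.sin(yaw),.906])
for im,m,sc,o in((ti,t,2.15,(140,160)),(si,s,2.65,(180,180))):
    for yw,col in ((0,(0,0,255)),(.26,(0,255,0))):
        for z,r in((.114,.032),(.012,.05)):
            for w in (0,np.pi):
                a=np.linspace(-np.pi/4,np.pi/4,20)+w+yw
                draw(im,m,np.c_[hx+r*np.cos(a),hy+r*np.sin(a),a*0+z],col,sc,o)
    draw(im,m,circ([hx,hy,.087],[0,0,1],.0295),(255,255,0),sc,o)
    for k,L in(("ptipS",.052),("ptipC",.026)):
        draw(im,m,circ(P[k]-ax*(.068-L),ax,.03),(0,0,255),sc,o); draw(im,m,circ(P[k],ax,.011),(0,255,0),sc,o)
        draw(im,m,circ(P[k]-ax*(.068),ax,.03),(255,0,0),sc,o)
cv2.imwrite("pics/o.png",np.vstack([ti[60:300,:560],si[90:390,235:795]]))
```

```text
ptipS [0.6283 0.2012 0.127 ] [-0.2  0. ] [-0.2  0. ]
ptipC [0.5748 0.3196 0.1275] [-0.4  0.1] [-0.3  0. ]
cart [0.6033 0.009  0.0846] [-0.6  0.2] [-0.5 -0. ]
cap [0.7502 0.0748 0.1486] [-0.7  0.2] [-0.7 -0. ]
B [ 0.5648 -0.1676  0.0025] [-0.7  0.2] [-0.6 -0.1]
Cc [ 0.5539 -0.3008  0.0034] [-1.   0.3] [-0.8 -0.2]
A [ 0.4304 -0.3106  0.0019] [-0.9  0.3] [-0.7 -0.2]
yellow [ 0.4523 -0.0274  0.0725] [-0.5  0.2] [-0.4 -0. ]
rack 0.12986794716218666 0.42401535535091983
```

View pics/o.png

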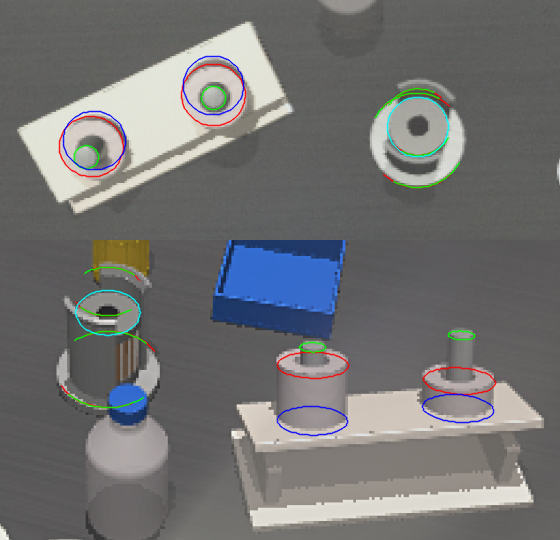

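```bash
cat >> h.py <<'E'
def plan(pos,jaw=None,z=(0,0,-1),grasp=None):
    """print shift (tool axes now) and turn for TCP to reach pos; grasp: distance of point ahead of TCP that should be at pos"""
    s=arm.sense(); Rc=R.from_rotvec(s["tool_rot"]).as_matrix(); z=np.array(z,float); z/=np.linalg.norm(z)
    y=Rc[:,1] if jaw is None else np.array(jaw,float)
    y=y-z*(y@z); y/=np.linalg.norm(y)
    if y@Rc[:,1]<0: y=-y
    Rt=np.c_[np.cross(y,z),y,z]
    p=np.array(pos,float)-(z*grasp if grasp else 0)
    print("t",round(s["time"],2),"tcp",s["tool_pos"].round(4),"F",s["wrist_force"].round(1),"gap",round(s["finger_gap"],4))
    print("shift",(Rc.T@(p-s["tool_pos"])).round(4),"turn",R.from_matrix(Rc.T@Rt).as_rotvec().round(4),"| turn first, shift then",(Rt.T@(p-s["tool_pos"])).round(4), "goal",p.round(4))
E
python3 -c "
from h import *
plan([.603,.005,.27],[0,1,0])"
```

```text
t 0.1 tcp [ 0.1921 -0.5682  0.303 ] F [-0.4  0.6  0.6] gap 0.0853
shift [-0.5728  0.4115  0.0336] turn [ 0.0016 -0.0004  0.3258] | turn first, shift then [-0.4109  0.5732  0.033 ] goal [0.603 0.005 0.27 ]
```

Request:
{"method": "arm_command", "body": {
  "motion": [
    [[-0.0286,0.0206,0.0017,0,0,0,0.085],[-0.0286,0.0206,0.0017,0,0,0,0.085],[-0.0286,0.0206,0.0017,0,0,0,0.085],[-0.0286,0.0206,0.0017,0,0,0,0.085],[-0.0286,0.0206,0.0017,0,0,0,0.085],[-0.0286,0.0206,0.0017,0,0,0,0.085],[-0.0286,0.0206,0.0017,0,0,0,0.085],[-0.0286,0.0206,0.0017,0,0,0,0.085],[-0.0286,0.0206,0.0017,0,0,0,0.085],[-0.0286,0.0206,0.0017,0,0,0,0.085],[-0.0286,0.0206,0.0017,0,0,0,0.085],[-0.0286,0.0206,0.0017,0,0,0,0.085]]
  ]
}}

```text
time: 1.1
tool_pos: [0.4386, -0.2227, 0.2832]
tool_rot: [-0.51, 3.1, 0.0]
wrist_force: [0.9, -1.2, -0.0]
finger_gap: 0.0851
```

Request:
{"method": "arm_command", "body": {
  "motion": [
    [[-0.0286,0.0206,0.0017,0,0,0,0.085],[-0.0286,0.0206,0.0017,0,0,0,0.085],[-0.0286,0.0206,0.0017,0,0,0,0.085],[-0.0286,0.0206,0.0017,0,0,0,0.085],[-0.0286,0.0206,0.0017,0,0,0,0.085],[-0.0286,0.0206,0.0017,0,0,0,0.085],[-0.0286,0.0206,0.0017,0,0,0,0.085],[-0.0286,0.0206,0.0017,0,0,0,0.085],[0,0,0,0,0,0.11,0.085],[0,0,0,0,0,0.11,0.085],[0,0,0,0,0,0.106,0.085],[0,0,0,0,0,0,0.085]]
  ]
}}

```text
time: 2.1
tool_pos: [0.6021, 0.0053, 0.2691]
tool_rot: [-0.005, -3.14, 0.0]
wrist_force: [0.1, -0.8, 0.3]
finger_gap: 0.0851
```

Run:
```python
from h import *
im,m=snap("wrist","w1")
plan([.603,.005,.27],[0,1,0])
print(proj(m,[[.6033,.009,.087],[.6033,.009,.012]]),m["extrinsics"].round(3).tolist())
```

```text
t 2.15 tcp [0.602  0.0051 0.2693] F [-0.2 -0.3 -0.5] gap 0.0849
shift [-0.001  -0.0001 -0.0007] turn [-0.     -0.001   0.0019] | turn first, shift then [-0.001  -0.0001 -0.0007] goal [0.603 0.005 0.27 ]
[[328.1855055  233.71987013]
 [327.01375435 211.99429238]] [[0.003, 0.962, 0.275, 0.533], [1.0, -0.003, 0.0, 0.005], [0.001, 0.275, -0.962, 0.34], [0.0, 0.0, 0.0, 1.0]]
```

View pics/w1.png

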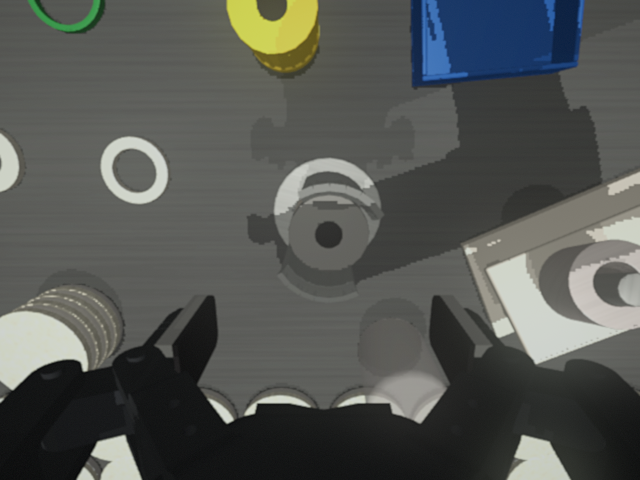

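Run:
```python
from h import *
im=cv2.imread("pics/w1.png"); m=arm.camera_model("wrist"); sc=4;o=np.array((260,150))
out=[]
for yw in (-.17,-.30):
    c=cv2.resize(im[150:310,260:400],None,fx=sc,fy=sc,interpolation=3)
    for r,z in((.032,.106),(.038,.106),(.046,.114)):
      for w in(0,np.pi):
        a=np.linspace(-np.pi/4,np.pi/4,20)+w+yw; draw(c,m,np.c_[.6035+r*np.cos(a),.009+r*np.sin(a),a*0+z],(0,0,255) if r<.04 else (0,255,0),sc,o)
    draw(c,m,circ([.6035,.009,.087],[0,0,1],.0295),(255,255,0),sc,o)
    draw(c,m,circ([.6035,.009,.012],[0,0,1],.05),(255,0,255),sc,o); out.append(c)
cv2.imwrite("pics/o2.png",cv2.resize(np.hstack(out),None,fx=.7,fy=.7))
```

```text
(no output)
```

View pics/o2.png

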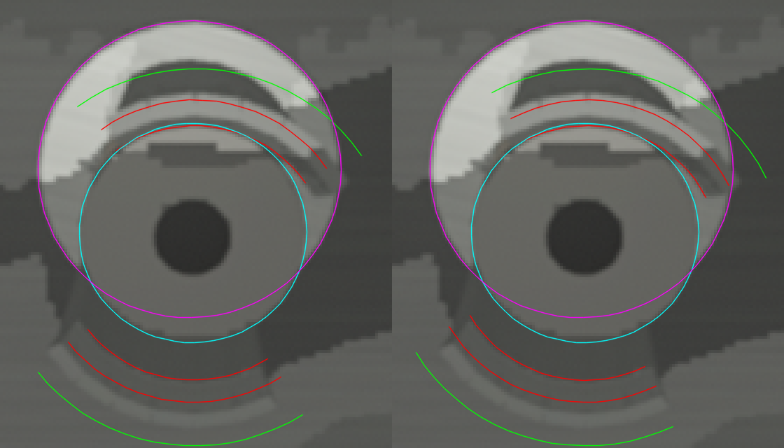

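```bash
python3 -c "
from h import *
plan([.6035,.009,.126],[.238,.971,0])"
```

```text
t 2.15 tcp [0.602  0.0051 0.2693] F [-0.2 -0.3 -0.5] gap 0.0849
shift [-0.0016  0.0039  0.1433] turn [-2.000e-04 -1.000e-03  2.423e-01] | turn first, shift then [-0.0005  0.0041  0.1433] goal [0.6035 0.009  0.126 ]
```

Request:
{"method": "arm_command", "body": {
  "motion": [
    [[0,0,0,0,0,0.08,0.085],[0,0,0,0,0,0.08,0.085],[0,0,0,0,0,0.082,0.085],[-0.0005,0.0041,0,0,0,0,0.085],[0,0,0.02,0,0,0,0.085],[0,0,0.02,0,0,0,0.085],[0,0,0.02,0,0,0,0.085],[0,0,0.02,0,0,0,0.085],[0,0,0.02,0,0,0,0.085],[0,0,0.02,0,0,0,0.085],[0,0,0.023,0,0,0,0.085],[0,0,0,0,0,0,0.085]]
  ]
}}

```text
time: 3.15
tool_pos: [0.6011, 0.0087, 0.1213]
tool_rot: [-0.372, -3.111, 0.002]
wrist_force: [-1.3, -0.5, -1.5]
finger_gap: 0.085
```

Request:
{"method": "arm_command", "body": {
  "motion": [
    [[0,0,0,0,0,0,0.05],[0,0,0,0,0,0,0.05],[0,0,0,0,0,0,0.05],[0,0,0,0,0,0,0.05],[0,0,0,0,0,0,0.05],[0,0,0,0,0,0,0.05],[0,0,0,0,0,0,0.05],[0,0,0,0,0,0,0.05],[0,0,0,0,0,0,0.05],[0,0,0,0,0,0,0.05]]
  ],
  "grip_force": 50
}}

```text
time: 3.98
tool_pos: [0.6046, 0.009, 0.1293]
tool_rot: [0.378, 3.115, 0.002]
wrist_force: [-0.6, 0.3, 6.4]
finger_gap: 0.0573
```

```bash
python3 -c "
from h import *
print(arm.hold_point_z)
plan([.6035,.009,.255],[.238,.971,0])"
```

```text
0.0539
t 3.98 tcp [0.6046 0.009  0.1293] F [-0.6  0.3  6.4] gap 0.0573
shift [ 6.000e-04 -1.000e-04 -1.257e-01] turn [ 0.0014  0.0035 -0.0011] | turn first, shift then [ 0.001  -0.0003 -0.1257] goal [0.6035 0.009  0.255 ]
```

Request:
{"method": "arm_command", "body": {
  "motion": [
    [[0,0,-0.005,0,0,0,0.05],[0,0,-0.01,0,0,0,0.05],[0,0,-0.015,0,0,0,0.05],[0,0,-0.015,0,0,0,0.05],[0,0,-0.015,0,0,0,0.05],[0,0,-0.015,0,0,0,0.05],[0,0,-0.015,0,0,0,0.05],[0,0,-0.015,0,0,0,0.05],[0,0,-0.015,0,0,0,0.05],[0,0,-0.009,0,0,0,0.05],[0,0,0,0,0,0,0.05]]
  ]
}}

```text
time: 4.9
tool_pos: [0.6041, 0.0088, 0.2589]
tool_rot: [0.379, 3.115, 0.002]
wrist_force: [0.9, 0.8, -1.4]
finger_gap: 0.0579
```

```bash
python3 -c "
from h import *
plan([.430,.137,.255])
im,m=snap('scene','s1')
cv2.imwrite('pics/s1.png',im[100:330,180:480])"
```

```text
t 4.9 tcp [0.6041 0.0088 0.2589] F [ 0.9  0.8 -1.4] gap 0.0579
shift [0.1998 0.0827 0.0033] turn [ 0.0016  0.0036 -0.    ] | turn first, shift then [0.1998 0.0827 0.0039] goal [0.43  0.137 0.255]
```

View pics/s1.png

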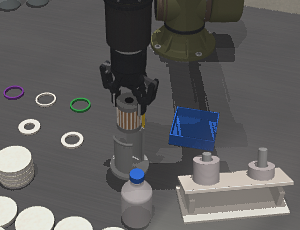

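Request:
{"method": "arm_command", "body": {
  "motion": [
    [[0.0125,0.0052,0,0,0,0,0.05],[0.025,0.0103,0,0,0,0,0.05],[0.025,0.0103,0,0,0,0,0.05],[0.025,0.0103,0,0,0,0,0.05],[0.025,0.0103,0,0,0,0,0.05],[0.025,0.0103,0,0,0,0,0.05],[0.025,0.0103,0,0,0,0,0.05],[0.025,0.0103,0,0,0,0,0.05],[0.0125,0.0052,0,0,0,0,0.05],[0,0,0,0,0,0,0.05]]
  ]
}}

```text
time: 5.78
tool_pos: [0.4274, 0.1381, 0.2551]
tool_rot: [-0.375, -3.118, -0.001]
wrist_force: [0.2, 0.5, -0.8]
finger_gap: 0.0576
```

Request:
{"method": "arm_command", "body": {
  "motion": [
    [[0,0,0.02,0,0,0,0.05],[0,0,0.02,0,0,0,0.05],[0,0,0.02,0,0,0,0.05],[0,0,0.02,0,0,0,0.05],[0,0,0.02,0,0,0,0.05],[0,0,0.015,0,0,0,0.05],[0,0,0.01,0,0,0,0.05],[0,0,0.005,0,0,0,0.05],[0,0,0.003,0,0,0,0.05],[0,0,0,0,0,0,0.05],[0,0,0,0,0,0,0.05]]
  ]
}}

```text
time: 6.7
tool_pos: [0.4296, 0.1371, 0.1237]
tool_rot: [0.379, 3.118, 0.001]
wrist_force: [-0.2, 0.4, -0.2]
finger_gap: 0.058
```

Request:
{"method": "arm_command", "body": {
  "motion": [
    [[0,0,0.002,0,0,0,0.05],[0,0,0,0,0,0,0.05],[0,0,0,0,0,0,0.05]]
  ]
}}

```text
time: 6.95
tool_pos: [0.4293, 0.1371, 0.1213]
tool_rot: [0.379, 3.118, 0.001]
wrist_force: [-0.3, -0.6, -1.5]
finger_gap: 0.0576
```

Request:
{"method": "arm_command", "body": {
  "motion": [
    [[0,0,0.0015,0,0,0,0.05],[0,0,0,0,0,0,0.05],[0,0,0,0,0,0,0.05]]
  ]
}}

```text
time: 7.2
tool_pos: [0.4295, 0.137, 0.1213]
tool_rot: [0.379, 3.117, 0.001]
wrist_force: [-5.4, -0.5, 8.4]
finger_gap: 0.0577
```

Request:
{"method": "arm_command", "body": {
  "motion": [
    [[0,0,0,0,0,0,0.07],[0,0,0,0,0,0,0.085],[0,0,0,0,0,0,0.085],[0,0,0,0,0,0,0.085],[0,0,0,0,0,0,0.085],[0,0,0,0,0,0,0.085],[0,0,-0.02,0,0,0,0.085],[0,0,-0.03,0,0,0,0.085],[0,0,-0.035,0,0,0,0.085],[0,0,-0.035,0,0,0,0.085],[0,0,-0.03,0,0,0,0.085],[0,0,0,0,0,0,0.085]]
  ]
}}

```text
time: 8.2
tool_pos: [0.4308, 0.1372, 0.2766]
tool_rot: [0.379, 3.11, 0.009]
wrist_force: [-0.1, -0.0, -0.5]
finger_gap: 0.085
```

Run:
```python
from h import *
# sleeve peg: tip S measured; root by geometry
yaw=.424; ax=np.array([-.423*np.cos(yaw),-.423*np.sin(yaw),.906]); ty=[-np.sin(yaw),np.cos(yaw),0]
tip=np.array([.6283,.2012,.1316]); 
plan(tip+ax*.14+np.array([0,0,.0]),ty,-ax)
im,m=snap("wrist","w2"); top,_=snap("top","t2"); cv2.imwrite("pics/t2.png",top[200:400,160:360])
```

```text
t 8.2 tcp [0.4308 0.1372 0.2766] F [-0.1 -0.  -0.5] gap 0.085
shift [-0.1296  0.0728  0.0197] turn [-0.1417 -0.4104 -0.6562] | turn first, shift then [-0.1256 -0.0229  0.0787] goal [0.5743 0.1768 0.2584]
```

View pics/w2.png

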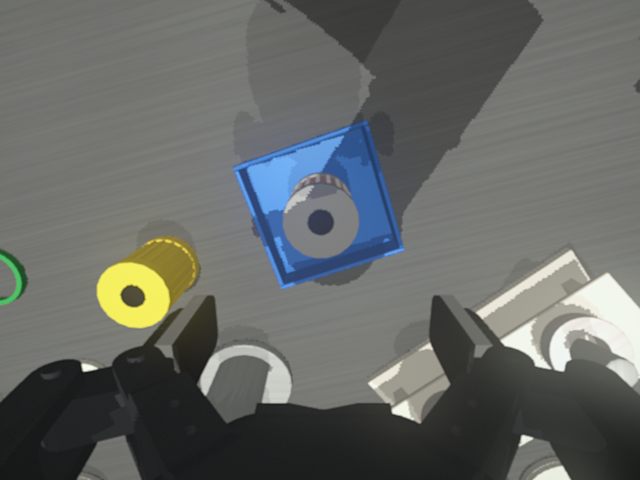

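Request:
{"method": "arm_command", "body": {
  "motion": [
    [[0,0,0,-0.0202,-0.0586,-0.0937,0.085],[0,0,0,-0.0202,-0.0586,-0.0937,0.085],[0,0,0,-0.0202,-0.0586,-0.0937,0.085],[0,0,0,-0.0202,-0.0586,-0.0937,0.085],[0,0,0,-0.0202,-0.0586,-0.0937,0.085],[0,0,0,-0.0202,-0.0586,-0.0937,0.085],[0,0,0,-0.0205,-0.0588,-0.094,0.085],[-0.0251,-0.0046,0,0,0,0,0.085],[-0.0251,-0.0046,0,0,0,0,0.085],[-0.0251,-0.0046,0,0,0,0,0.085],[-0.0251,-0.0046,0,0,0,0,0.085],[-0.0251,-0.0046,0,0,0,0,0.085]]
  ]
}}

```text
time: 9.3
tool_pos: [0.5436, 0.163, 0.3198]
tool_rot: [-0.574, 2.663, 0.123]
wrist_force: [-0.9, 0.3, -0.1]
finger_gap: 0.0849
```

Run:
```python
from h import *
yaw=.424; ax=np.array([-.423*np.cos(yaw),-.423*np.sin(yaw),.906]); ty=[-np.sin(yaw),np.cos(yaw),0]
tip=np.array([.6283,.2012,.1316]); tipC=np.array([.5748,.3196,.1316])
plan(tip+ax*.14,ty,-ax)
im,m=snap("wrist","w3")
for k,L in((tip,.052),(tipC,.026)):
    draw(im,m,circ(k-ax*(.068-L),ax,.03),(0,0,255)); draw(im,m,circ(k,ax,.011),(0,255,0)); draw(im,m,circ(k-ax*(.068),ax,.03),(255,0,0))
cv2.imwrite("pics/o3.png",im)
```

```text
t 9.3 tcp [0.5436 0.163  0.3198] F [-0.9  0.3 -0.1] gap 0.0849
shift [-0.0055  0.      0.0697] turn [-0.0002 -0.0129  0.0003] | turn first, shift then [-0.0046  0.      0.0698] goal [0.5743 0.1768 0.2584]
```

View pics/o3.png

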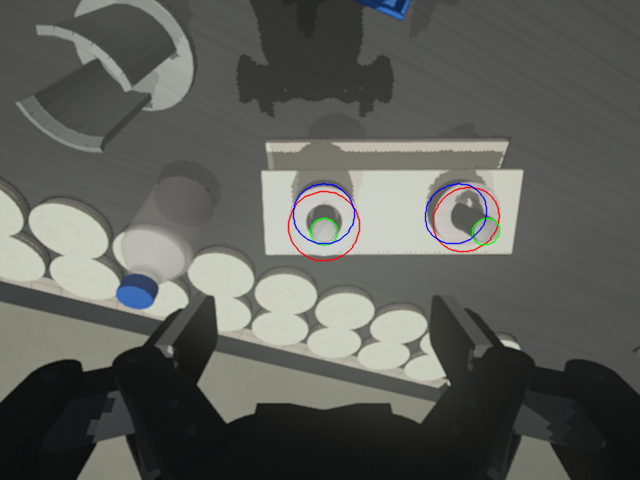

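Run:
```python
from h import *
a=cv2.imread("pics/w3.png")[120:280,250:530]; b=cv2.imread("pics/o3.png")[120:280,250:530]
cv2.imwrite("pics/o4.png",cv2.resize(np.vstack([a,b]),None,fx=1.85,fy=1.85,interpolation=3))
```

```text
(no output)
```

View pics/o4.png

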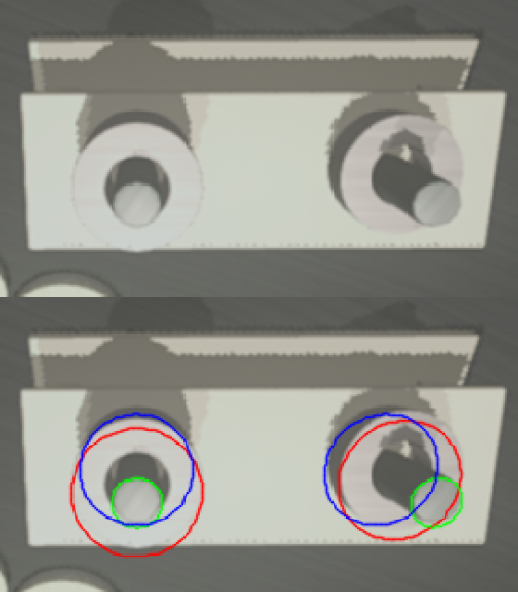

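```bash
cat >> h.py <<'E'
yawr=.424; ax=np.array([-.4226*np.cos(yawr),-.4226*np.sin(yawr),.9063]); ex=np.array([-.9063*np.cos(yawr),-.9063*np.sin(yawr),-.4226]); ty=[-np.sin(yawr),np.cos(yawr),0]
tipS=np.array([.6283,.2012,.1316]); tipC=np.array([.5748,.3196,.1316])
E
python3 -c "
from h import *
plan(tipS+ax*.036+ex*.0035,ty,-ax)"
```

```text
t 9.35 tcp [0.5464 0.1638 0.3207] F [-1.5 -0.6  1.6] gap 0.0851
shift [-0.0002  0.0006  0.1734] turn [-0.0015 -0.0116  0.0008] | turn first, shift then [0.0018 0.0004 0.1734] goal [0.6115 0.1936 0.1627]
```

Request:
{"method": "arm_command", "body": {
  "motion": [
    [[0,0,0.012,0,-0.0116,0,0.085],[0.0018,0.0004,0.02,0,0,0,0.085],[0,0,0.022,0,0,0,0.085],[0,0,0.022,0,0,0,0.085],[0,0,0.022,0,0,0,0.085],[0,0,0.022,0,0,0,0.085],[0,0,0.02,0,0,0,0.085],[0,0,0.015,0,0,0,0.085],[0,0,0.01,0,0,0,0.085],[0,0,0.005,0,0,0,0.085],[0,0,0,0,0,0,0.085],[0,0,0,0,0,0,0.085]]
  ]
}}

```text
time: 10.35
tool_pos: [0.6067, 0.1922, 0.1667]
tool_rot: [-0.571, 2.65, 0.126]
wrist_force: [0.2, -0.8, 0.5]
finger_gap: 0.085
```

```bash
python3 -c "
from h import *
plan(tipS+ax*.036+ex*.0035,ty,-ax)
"
```

```text
t 10.35 tcp [0.6067 0.1922 0.1667] F [ 0.2 -0.8  0.5] gap 0.085
shift [-0.0028 -0.0007  0.0057] turn [-0.0003  0.0015  0.0005] | turn first, shift then [-0.0028 -0.0007  0.0057] goal [0.6115 0.1936 0.1627]
```

Request:
{"method": "arm_command", "body": {
  "motion": [
    [[-0.0025,-0.0007,0.005,0,0,0,0.085],[0,0,0,0,0,0,0.085],[0,0,0,0,0,0,0.085]]
  ]
}}

```text
time: 10.6
tool_pos: [0.6112, 0.1935, 0.1636]
tool_rot: [-0.571, 2.649, 0.127]
wrist_force: [-0.7, -0.6, -0.7]
finger_gap: 0.085
```

Request:
{"method": "arm_command", "body": {
  "motion": [
    [[0,0,0,0,0,0,0.05],[0,0,0,0,0,0,0.05],[0,0,0,0,0,0,0.05],[0,0,0,0,0,0,0.05],[0,0,0,0,0,0,0.05],[0,0,0,0,0,0,0.05],[0,0,0,0,0,0,0.05],[0,0,0,0,0,0,0.05],[0,0,0,0,0,0,0.05],[0,0,0,0,0,0,0.05]]
  ]
}}

```text
time: 11.43
tool_pos: [0.6111, 0.1935, 0.1638]
tool_rot: [-0.571, 2.649, 0.127]
wrist_force: [-5.3, -1.0, 5.2]
finger_gap: 0.0574
```

```bash
python3 -c "
from h import *
plan(tipS+ax*.036+ex*.0035,ty,-ax)
"
```

```text
t 11.43 tcp [0.6111 0.1935 0.1638] F [-5.3 -1.   5.2] gap 0.0574
shift [ 0.     -0.0001  0.0012] turn [-0.0001  0.0022  0.0004] | turn first, shift then [ 0.     -0.0001  0.0012] goal [0.6115 0.1936 0.1627]
```

Request:
{"method": "arm_command", "body": {
  "motion": [
    [[-0.001,0,-0.005,0,0,0,0.05],[-0.001,0,-0.008,0,0,0,0.05],[-0.001,0,-0.01,0,0,0,0.05],[0,0,-0.012,0,0,0,0.05],[0,0,-0.012,0,0,0,0.05],[0,0,-0.012,0,0,0,0.05],[0,0,-0.012,0,0,0,0.05],[0,0,-0.012,0,0,0,0.05],[0,0,-0.012,0,0,0,0.05],[0,0,-0.012,0,0,0,0.05],[0,0,-0.008,0,0,0,0.05],[0,0,0,0,0,0,0.05]]
  ],
  "grip_force": 60
}}

```text
time: 12.43
tool_pos: [0.5691, 0.1745, 0.2715]
tool_rot: [-0.57, 2.646, 0.128]
wrist_force: [-0.3, -0.2, -1.6]
finger_gap: 0.0576
```

```bash
python3 -c "
from h import *
plan([.6035,.009,.28],[.238,.971,0])
im,m=snap('wrist','w4'); 
"
```

```text
t 12.43 tcp [0.5691 0.1745 0.2715] F [-0.3 -0.2 -1.6] gap 0.0576
shift [ 0.0296 -0.165  -0.0235] turn [0.1468 0.4251 0.6538] | turn first, shift then [-0.0728 -0.1526 -0.0085] goal [0.6035 0.009  0.28  ]
```

View pics/w4.png

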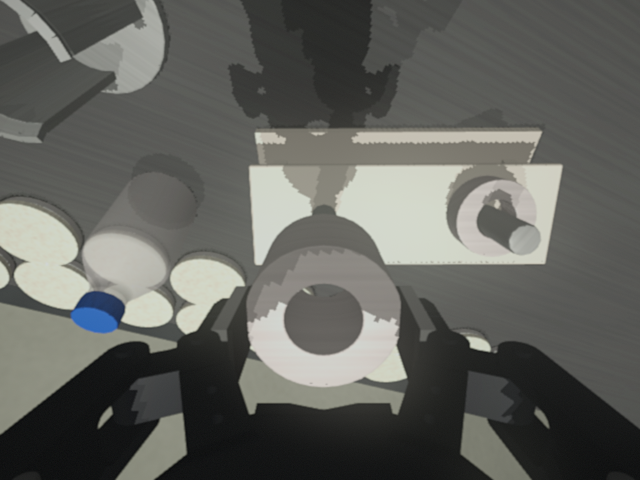

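```bash
cat >> h.py <<'E'
def intool(uv,zt,m=None):
    s=arm.sense(); m=m or arm.camera_model("wrist"); Rc=R.from_rotvec(s["tool_rot"]).as_matrix()
    o,d=ray(m,uv); o=Rc.T@(o-s["tool_pos"]); d=Rc.T@d; return o+d*(zt-o[2])/d[2]
E
python3 -c "
from h import *
for z in(.046,.05,.054): print(z,intool((324,317),z).round(4), intool((248,317),z).round(4), intool((400,317),z).round(4))
s=arm.sense();m=arm.camera_model('wrist');Rc=R.from_rotvec(s['tool_rot']).as_matrix()
f=lambda x,z:proj(m,circ([x,0,z],[0,0,1],.03)@Rc.T+s['tool_pos'])
for x in(-.003,0,.003):
  for z in(.046,.05,.054):
    q=f(x,z);print(x,z,q.min(0).round(),q.max(0).round())
"
```

```text
0.046 [ 0.0059 -0.0003  0.046 ] [ 0.0059 -0.0274  0.046 ] [0.0058 0.0269 0.046 ]
0.05 [ 0.0037 -0.0002  0.05  ] [ 0.0037 -0.0283  0.05  ] [0.0037 0.0278 0.05  ]
0.054 [ 0.0015 -0.0002  0.054 ] [ 0.0015 -0.0292  0.054 ] [0.0015 0.0288 0.054 ]
-0.003 0.046 [242. 261.] [407. 407.]
-0.003 0.05 [244. 257.] [405. 400.]
-0.003 0.054 [246. 254.] [403. 393.]
0 0.046 [242. 253.] [408. 401.]
0 0.05 [244. 249.] [405. 394.]
0 0.054 [246. 246.] [403. 387.]
0.003 0.046 [241. 244.] [408. 394.]
0.003 0.05 [243. 241.] [406. 387.]
0.003 0.054 [246. 238.] [404. 381.]
```

Request:
{"method": "arm_command", "body": {
  "motion": [
    [[0,0,0,0.021,0.0607,0.0934,0.05],[0,0,0,0.021,0.0607,0.0934,0.05],[0,0,0,0.021,0.0607,0.0934,0.05],[0,0,0,0.021,0.0607,0.0934,0.05],[0,0,0,0.021,0.0607,0.0934,0.05],[0,0,0,0.021,0.0607,0.0934,0.05],[0,0,0,0.021,0.0609,0.0934,0.05],[0,0,0,0,0,0,0.05]]
  ]
}}

```text
time: 13.15
tool_pos: [0.5699, 0.1749, 0.2663]
tool_rot: [-0.383, -3.11, 0.007]
wrist_force: [-0.8, -0.0, -2.8]
finger_gap: 0.0575
```

Request:
{"method": "arm_command", "body": {
  "motion": [
    [[-0.0091,-0.0191,-0.001,0,0,0,0.05],[-0.0091,-0.0191,-0.001,0,0,0,0.05],[-0.0091,-0.0191,-0.001,0,0,0,0.05],[-0.0091,-0.0191,-0.001,0,0,0,0.05],[-0.0091,-0.0191,-0.001,0,0,0,0.05],[-0.0091,-0.0191,-0.001,0,0,0,0.05],[-0.0091,-0.0191,-0.001,0,0,0,0.05],[-0.0091,-0.0189,-0.001,0,0,0,0.05],[0,0,0,0,0,0,0.05],[0,0,0,0,0,0,0.05]]
  ]
}}

```text
time: 13.98
tool_pos: [0.6035, 0.0081, 0.276]
tool_rot: [-0.376, -3.117, 0.004]
wrist_force: [-0.4, 1.3, -1.8]
finger_gap: 0.0572
```

```bash
python3 -c "
from h import *
plan([.6035,.009,.23],[.238,.971,0])
"
```

```text
t 13.98 tcp [0.6035 0.0081 0.276 ] F [-0.4  1.3 -1.8] gap 0.0572
shift [0.0001 0.001  0.046 ] turn [-0.0028 -0.0021 -0.0001] | turn first, shift then [0.0002 0.0009 0.046 ] goal [0.6035 0.009  0.23  ]
```

Request:
{"method": "arm_command", "body": {
  "motion": [
    [[0,0.0009,0.01,-0.0025,-0.002,0,0.05],[0,0,0.015,0,0,0,0.05],[0,0,0.015,0,0,0,0.05],[0,0,0.01,0,0,0,0.05],[0,0,0,0,0,0,0.05],[0,0,0,0,0,0,0.05],[0,0,0,0,0,0,0.05]]
  ]
}}

```text
time: 14.57
tool_pos: [0.6039, 0.0101, 0.2276]
tool_rot: [0.376, 3.118, -0.0]
wrist_force: [0.1, -0.7, -1.9]
finger_gap: 0.0571
```

```bash
python3 -c "
from h import *
plan([.6035,.009,.121],[.238,.971,0])
im,m=snap('wrist'); draw(im,m,circ([.6035,.009,.106],[0,0,1],.032),(0,0,255)); s=arm.sense()
draw(im,m,circ(s['tool_pos']-[0,0,.107],[0,0,1],.03),(0,255,0)); draw(im,m,circ(s['tool_pos']-[0,0,.055],[0,0,1],.03),(0,255,0))
cv2.imwrite('pics/w5.png',im)
"
```

```text
t 14.57 tcp [0.6039 0.0101 0.2276] F [ 0.1 -0.7 -1.9] gap 0.0571
shift [ 0.0002 -0.0012  0.1066] turn [0.     0.0008 0.0006] | turn first, shift then [ 1.000e-04 -1.200e-03  1.066e-01] goal [0.6035 0.009  0.121 ]
```

View pics/w5.png

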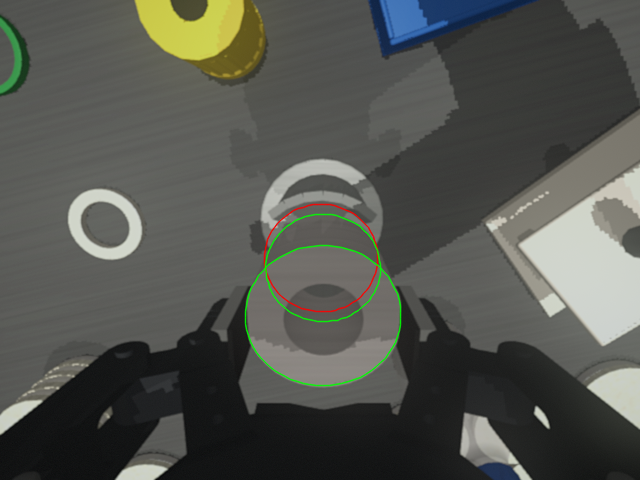

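Request:
{"method": "arm_command", "body": {
  "motion": [
    [[0,-0.0011,0.006,0,0,0,0.05],[0,0,0.006,0,0,0,0.05],[0,0,0.007,0,0,0,0.05],[0,0,0.007,0,0,0,0.05],[0,0,0.007,0,0,0,0.05],[0,0,0.007,0,0,0,0.05],[0,0,0,0,0,0,0.05],[0,0,0,0,0,0,0.05]]
  ]
}}

```text
time: 15.28
tool_pos: [0.6032, 0.0087, 0.1861]
tool_rot: [-0.377, -3.117, 0.001]
wrist_force: [0.0, 0.5, -3.3]
finger_gap: 0.0576
```

Request:
{"method": "arm_command", "body": {
  "motion": [
    [[0,0,0.008,0,0,0,0.05],[0,0,0.008,0,0,0,0.05],[0,0,0.008,0,0,0,0.05],[0,0,0.008,0,0,0,0.05],[0,0,0.008,0,0,0,0.05],[0,0,0.008,0,0,0,0.05],[0,0,0.008,0,0,0,0.05],[0,0,0.005,0,0,0,0.05],[0,0,0,0,0,0,0.05],[0,0,0,0,0,0,0.05]]
  ]
}}

```text
time: 16.12
tool_pos: [0.6031, 0.0088, 0.1254]
tool_rot: [-0.377, -3.118, 0.001]
wrist_force: [0.6, 0.2, -2.0]
finger_gap: 0.0574
```

Request:
{"method": "arm_command", "body": {
  "motion": [
    [[0,0,0.002,0,0,0,0.05],[0,0,0,0,0,0,0.05],[0,0,0,0,0,0,0.05]]
  ]
}}

```text
time: 16.37
tool_pos: [0.6032, 0.0087, 0.1238]
tool_rot: [-0.377, -3.118, 0.0]
wrist_force: [-0.3, 0.0, -2.3]
finger_gap: 0.0574
```

Request:
{"method": "arm_command", "body": {
  "motion": [
    [[0,0,0.002,0,0,0,0.05],[0,0,0,0,0,0,0.05],[0,0,0,0,0,0,0.05]]
  ]
}}

```text
time: 16.62
tool_pos: [0.6031, 0.0088, 0.1216]
tool_rot: [-0.377, -3.118, 0.0]
wrist_force: [-1.0, 0.7, -2.0]
finger_gap: 0.0578
```

Request:
{"method": "arm_command", "body": {
  "motion": [
    [[0,0,0.0015,0,0,0,0.05],[0,0,0,0,0,0,0.05],[0,0,0,0,0,0,0.05]]
  ]
}}

```text
time: 16.87
tool_pos: [0.6031, 0.0087, 0.12]
tool_rot: [-0.377, -3.118, 0.0]
wrist_force: [-0.5, 0.3, -2.3]
finger_gap: 0.057
```

Request:
{"method": "arm_command", "body": {
  "motion": [
    [[0,0,0.002,0,0,0,0.05],[0,0,0,0,0,0,0.05],[0,0,0,0,0,0,0.05]]
  ]
}}

```text
time: 17.12
tool_pos: [0.6031, 0.0088, 0.1179]
tool_rot: [-0.377, -3.118, 0.0]
wrist_force: [-1.4, 0.2, -2.2]
finger_gap: 0.0577
```

Request:
{"method": "arm_command", "body": {
  "motion": [
    [[0,0,0,0,0,0,0.065],[0,0,0,0,0,0,0.075],[0,0,0,0,0,0,0.085],[0,0,0,0,0,0,0.085],[0,0,0,0,0,0,0.085],[0,0,0,0,0,0,0.085],[0,0,-0.02,0,0,0,0.085],[0,0,-0.03,0,0,0,0.085],[0,0,-0.035,0,0,0,0.085],[0,0,-0.035,0,0,0,0.085],[0,0,-0.03,0,0,0,0.085],[0,0,0,0,0,0,0.085]]
  ]
}}

```text
time: 18.12
tool_pos: [0.605, 0.0084, 0.2768]
tool_rot: [0.376, 3.108, 0.003]
wrist_force: [-0.6, 0.2, 1.9]
finger_gap: 0.0851
```

Run:
```python
from h import *
s=arm.sense(); im,m=snap("wrist","w6"); a=im.copy()
draw(a,m,circ([.6035,.009,.064],[0,0,1],.03),(0,0,255)); draw(a,m,circ([.6035,.009,.064],[0,0,1],.015),(0,0,255))
top,mt=snap("top","t6"); hsv=cv2.cvtColor(top,cv2.COLOR_BGR2HSV)
w=((hsv[:,:,1]<60)&(hsv[:,:,2]>150)).astype(np.uint8)
cs,hi=cv2.findContours(w,cv2.RETR_CCOMP,cv2.CHAIN_APPROX_NONE)
for i,c in enumerate(cs):
    x,y=c[:,0].mean(0)
    if y>250 and x>390 and hi[0][i][3]<0 and len(c)>40: print(np.round([x,y]),onz(mt,cv2.fitEllipse(c)[0],.008).round(4),len(c))
b=cv2.resize(im[150:330,230:420],None,fx=2.1,fy=2.1); a=cv2.resize(a[150:330,230:420],None,fx=2.1,fy=2.1)
cv2.imwrite("pics/o6.png",np.hstack([b,a]))
plan([.5648,-.1676,.2],[.238,.971,0])
```

```text
[481. 327.] [ 0.4315 -0.3095  0.008 ] 78
[472. 271.] [ 0.5547 -0.3001  0.008 ] 74
[412. 267.] [ 0.5657 -0.1671  0.008 ] 74
t 18.22 tcp [0.6038 0.0089 0.27  ] F [ 0.3 -0.8 -1.3] gap 0.0854
shift [-0.0041 -0.1809  0.0697] turn [ 0.0018  0.0021 -0.0003] | turn first, shift then [-0.0042 -0.1807  0.07  ] goal [ 0.5648 -0.1676  0.2   ]
```

View pics/o6.png

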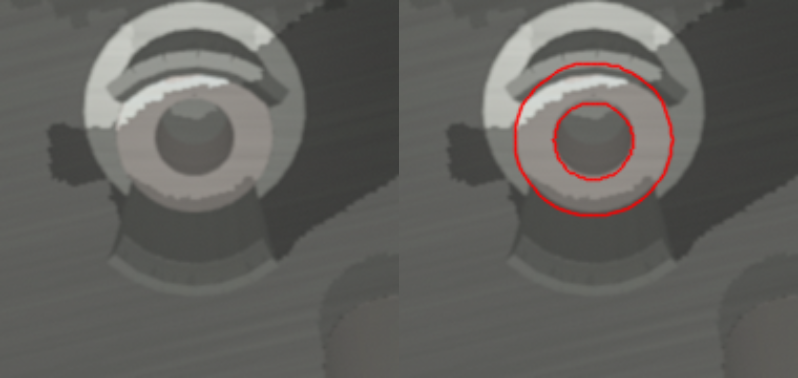

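```bash
cat >> h.py <<'E'
def rings(m,im,z=.008):
    hsv=cv2.cvtColor(im,cv2.COLOR_BGR2HSV); w=((hsv[:,:,1]<50)&(hsv[:,:,2]>150)).astype(np.uint8)
    cs,hi=cv2.findContours(w,cv2.RETR_CCOMP,cv2.CHAIN_APPROX_NONE)
    for i,c in enumerate(cs):
        j=hi[0][i][2]
        if hi[0][i][3]<0 and len(c)>50 and j>=0 and len(cs[j])>15:
            P=np.array([onz(m,q,z)[:2] for q in c[:,0]]); (x,y),r=cv2.minEnclosingCircle(P.astype(np.float32))
            Q=np.array([onz(m,q,z)[:2] for q in cs[j][:,0]]); (x2,y2),r2=cv2.minEnclosingCircle(Q.astype(np.float32))
            if r<.045: print("ring",np.round([x,y,2*r],4),"hole",np.round([x2,y2,2*r2],4),"px",c[:,0].mean(0).round())
E
python3 -c "
from h import *
im,m=snap('top'); rings(m,im)
plan([.431,-.310,.2],[0,1,0])"
```

```text
ring [ 0.4315 -0.3093  0.0614] hole [ 0.4316 -0.3086  0.0539] px [481. 327.]
ring [ 0.5551 -0.3003  0.0614] hole [ 0.5548 -0.3002  0.0338] px [472. 271.]
ring [ 0.5654 -0.1671  0.0614] hole [ 0.5657 -0.1668  0.0438] px [412. 268.]
t 18.27 tcp [0.6033 0.0089 0.2681] F [-0.6 -0.8 -0.9] gap 0.0853
shift [ 0.0912 -0.3508  0.068 ] turn [ 0.0006 -0.0007 -0.2406] | turn first, shift then [ 0.1723 -0.3189  0.0681] goal [ 0.431 -0.31   0.2  ]
```

Request:
{"method": "arm_command", "body": {
  "motion": [
    [[0.0076,-0.0292,0.0057,0,0,0,0.068],[0.0076,-0.0292,0.0057,0,0,0,0.068],[0.0076,-0.0292,0.0057,0,0,0,0.068],[0.0076,-0.0292,0.0057,0,0,0,0.068],[0.0076,-0.0292,0.0057,0,0,0,0.068],[0.0076,-0.0292,0.0057,0,0,0,0.068],[0.0076,-0.0292,0.0057,0,0,0,0.068],[0.0076,-0.0292,0.0057,0,0,0,0.068],[0.0076,-0.0292,0.0057,0,0,0,0.068],[0.0076,-0.0292,0.0057,0,0,0,0.068],[0.0076,-0.0292,0.0057,0,0,0,0.068],[0.0076,-0.0296,0.0057,0,0,0,0.068]]
  ]
}}

```text
time: 19.27
tool_pos: [0.4296, -0.311, 0.198]
tool_rot: [-0.376, -3.116, -0.001]
wrist_force: [0.9, -0.3, 0.7]
finger_gap: 0.0679
```

Request:
{"method": "arm_command", "body": {
  "motion": [
    [[0,0,0,0,0,0,0.068],[0,0,0,0,0,0,0.068],[0,0,0,0,0,0,0.068]]
  ]
}}

```text
time: 19.52
tool_pos: [0.4308, -0.3101, 0.1988]
tool_rot: [-0.378, -3.116, -0.001]
wrist_force: [0.2, 0.1, 1.1]
finger_gap: 0.0685
```

```bash
python3 -c "
from h import *
im,m=snap('wrist','w7'); rings(m,im)
plan([.431,-.310,.09],[.238,.971,0])"
```

```text
ring [ 0.4309 -0.3083  0.061 ] hole [ 0.4313 -0.3081  0.051 ] px [325. 228.]
t 19.57 tcp [ 0.4312 -0.3097  0.1993] F [ 0.2 -0.4  0.6] gap 0.0679
shift [-1.000e-04 -3.000e-04  1.093e-01] turn [ 0.     -0.0018  0.0001] | turn first, shift then [ 1.000e-04 -3.000e-04  1.093e-01] goal [ 0.431 -0.31   0.09 ]
```

Request:
{"method": "arm_command", "body": {
  "motion": [
    [[0.0005,0.0013,0.012,0,0,0,0.068],[0,0,0.015,0,0,0,0.068],[0,0,0.015,0,0,0,0.068],[0,0,0.015,0,0,0,0.068],[0,0,0.015,0,0,0,0.068],[0,0,0.015,0,0,0,0.068],[0,0,0.015,0,0,0,0.068],[0,0,0.01,0,0,0,0.068],[0,0,0.005,0,0,0,0.068],[0,0,0,0,0,0,0.068],[0,0,0,0,0,0,0.068],[0,0,0,0,0,0,0.068]]
  ]
}}

```text
time: 20.57
tool_pos: [0.4314, -0.3089, 0.0839]
tool_rot: [0.376, 3.118, -0.001]
wrist_force: [0.1, -0.8, 0.3]
finger_gap: 0.0682
```

Request:
{"method": "arm_command", "body": {
  "motion": [
    [[0,0,0.003,0,0,0,0.068],[0,0,0,0,0,0,0.068],[0,0,0,0,0,0,0.068]]
  ]
}}

```text
time: 20.82
tool_pos: [0.4309, -0.3089, 0.0801]
tool_rot: [-0.377, -3.118, 0.0]
wrist_force: [0.6, -0.5, -0.4]
finger_gap: 0.0679
```

Request:
{"method": "arm_command", "body": {
  "motion": [
    [[0,0,0.003,0,0,0,0.068],[0,0,0,0,0,0,0.068],[0,0,0,0,0,0,0.068]]
  ]
}}

```text
time: 21.07
tool_pos: [0.4307, -0.3088, 0.0767]
tool_rot: [-0.377, -3.118, -0.0]
wrist_force: [0.6, 0.5, -1.6]
finger_gap: 0.0681
```

Request:
{"method": "arm_command", "body": {
  "motion": [
    [[0,0,0.002,0,0,0,0.068],[0,0,0,0,0,0,0.068],[0,0,0,0,0,0,0.068]]
  ]
}}

```text
time: 21.32
tool_pos: [0.4308, -0.3088, 0.0747]
tool_rot: [-0.377, -3.118, -0.0]
wrist_force: [0.2, 0.0, 0.3]
finger_gap: 0.068
```

Request:
{"method": "arm_command", "body": {
  "motion": [
    [[0,0,0.002,0,0,0,0.068],[0,0,0,0,0,0,0.068],[0,0,0,0,0,0,0.068]]
  ]
}}

```text
time: 21.57
tool_pos: [0.4307, -0.3088, 0.0727]
tool_rot: [-0.377, -3.118, 0.0]
wrist_force: [-0.1, -0.1, 0.4]
finger_gap: 0.068
```

Request:
{"method": "arm_command", "body": {
  "motion": [
    [[0,0,0.002,0,0,0,0.068],[0,0,0,0,0,0,0.068],[0,0,0,0,0,0,0.068]]
  ]
}}

```text
time: 21.82
tool_pos: [0.4307, -0.3088, 0.0707]
tool_rot: [-0.377, -3.118, 0.0]
wrist_force: [0.3, -0.8, 0.5]
finger_gap: 0.0677
```

Request:
{"method": "arm_command", "body": {
  "motion": [
    [[0,0,0.0015,0,0,0,0.068],[0,0,0,0,0,0,0.068],[0,0,0,0,0,0,0.068]]
  ]
}}

```text
time: 22.07
tool_pos: [0.4308, -0.3088, 0.0693]
tool_rot: [-0.377, -3.118, 0.0]
wrist_force: [0.7, 0.2, 0.9]
finger_gap: 0.068
```

Request:
{"method": "arm_command", "body": {
  "motion": [
    [[0,0,0.0015,0,0,0,0.068],[0,0,0,0,0,0,0.068],[0,0,0,0,0,0,0.068]]
  ]
}}

```text
time: 22.32
tool_pos: [0.4308, -0.3088, 0.0677]
tool_rot: [-0.377, -3.118, 0.0]
wrist_force: [0.3, 1.2, -0.1]
finger_gap: 0.068
```

Request:
{"method": "arm_command", "body": {
  "motion": [
    [[0,0,0.0015,0,0,0,0.068],[0,0,0,0,0,0,0.068],[0,0,0,0,0,0,0.068]]
  ]
}}

```text
time: 22.57
tool_pos: [0.4308, -0.3088, 0.0663]
tool_rot: [-0.377, -3.118, 0.0]
wrist_force: [-1.0, -0.3, 0.1]
finger_gap: 0.0677
```

Request:
{"method": "arm_command", "body": {
  "motion": [
    [[0,0,-0.002,0,0,0,0.068],[0,0,0,0,0,0,0.064],[0,0,0,0,0,0,0.055],[0,0,0,0,0,0,0.055],[0,0,0,0,0,0,0.055],[0,0,0,0,0,0,0.055],[0,0,0,0,0,0,0.055],[0,0,0,0,0,0,0.055]]
  ],
  "grip_force": 30
}}

```text
time: 23.23
tool_pos: [0.4312, -0.309, 0.0691]
tool_rot: [0.377, 3.119, -0.001]
wrist_force: [-0.5, 0.4, 5.7]
finger_gap: 0.0579
```

Request:
{"method": "arm_command", "body": {
  "motion": [
    [[0,0,-0.004,0,0,0,0.055],[0,0,-0.008,0,0,0,0.055],[0,0,-0.015,0,0,0,0.055],[0,0,-0.02,0,0,0,0.055],[0,0,-0.02,0,0,0,0.055],[0,0,-0.02,0,0,0,0.055],[0,0,-0.02,0,0,0,0.055],[0,0,-0.02,0,0,0,0.055],[0,0,-0.015,0,0,0,0.055],[0,0,-0.008,0,0,0,0.055],[0,0,0,0,0,0,0.055],[0,0,0,0,0,0,0.055]]
  ]
}}

```text
time: 24.23
tool_pos: [0.4308, -0.3086, 0.2178]
tool_rot: [-0.377, -3.118, -0.001]
wrist_force: [0.2, 0.4, -0.8]
finger_gap: 0.0578
```

```bash
python3 -c "
from h import *
im,m=snap('wrist','w8'); s=arm.sense(); rings(m,im,s['tool_pos'][2]-.061)
plan([.6035,.009,.22],[.238,.971,0])"
```

```text
t 24.28 tcp [ 0.4306 -0.3085  0.2171] F [ 0.2  0.9 -0.9] gap 0.0576
shift [-0.0922  0.3496 -0.0029] turn [ 0.0007 -0.0025 -0.0004] | turn first, shift then [-0.0923  0.3495 -0.0029] goal [0.6035 0.009  0.22  ]
```

Request:
{"method": "arm_command", "body": {
  "motion": [
    [[-0.0077,0.0291,0,0,0,0,0.055],[-0.0077,0.0291,0,0,0,0,0.055],[-0.0077,0.0291,0,0,0,0,0.055],[-0.0077,0.0291,0,0,0,0,0.055],[-0.0077,0.0291,0,0,0,0,0.055],[-0.0077,0.0291,0,0,0,0,0.055],[-0.0077,0.0291,0,0,0,0,0.055],[-0.0077,0.0291,0,0,0,0,0.055],[-0.0077,0.0291,0,0,0,0,0.055],[-0.0077,0.0291,0,0,0,0,0.055],[-0.0077,0.0291,0,0,0,0,0.055],[-0.0077,0.0295,0,0,0,0,0.055]]
  ]
}}

```text
time: 25.28
tool_pos: [0.604, 0.0101, 0.2164]
tool_rot: [-0.377, -3.115, 0.001]
wrist_force: [-0.3, -0.8, -0.1]
finger_gap: 0.0581
```

Request:
{"method": "arm_command", "body": {
  "motion": [
    [[0,0,0,0,0,0,0.055],[0,0,0,0,0,0,0.055],[0,0,0,0,0,0,0.055]]
  ]
}}

```text
time: 25.53
tool_pos: [0.6035, 0.0086, 0.2168]
tool_rot: [-0.376, -3.116, 0.002]
wrist_force: [-0.7, 0.4, -1.1]
finger_gap: 0.0579
```

```bash
cat >> h.py <<'E'
def held(im,m,ri,ro=.03,zt=.061,name=None,zmax=.02):
    """best (tool x, top-face depth) of a white ring held in the jaws, by contrast of annulus against inside hole / outside"""
    s=arm.sense(); Rc=R.from_rotvec(s["tool_rot"]).as_matrix(); g=cv2.cvtColor(im,cv2.COLOR_BGR2GRAY).astype(np.float32)
    def b(x,z,r,th=0):
        c=circ([0,0,0],[0,np.sin(th)*0,1],r,90); c=np.c_[c[:,0]*np.cos(th)+x,c[:,1],z+c[:,0]*np.sin(th)]
        q=proj(m,c@Rc.T+s["tool_pos"]).astype(np.float32); return cv2.remap(g,q[:,0],q[:,1],1).ravel()
    best=max(((b(x,z,(ri+ro)/2,th)*2-b(x,z,ri-.0015,th)-b(x,z,ro+.0015,th)).mean(),x,z,th) for x in np.arange(-.008,.0081,.001) for z in np.arange(zt-.006,zt+.0061,.001) for th in np.arange(-.2,.21,.05))
    print("held: contrast,x,z,tilt",np.round(best,3),"gray on ring",b(*best[1:3],(ri+ro)/2,best[3]).mean().round(), "inside",b(*best[1:3],ri-.0015,best[3]).mean().round())
E
python3 -c "
from h import *
im,m=snap('wrist','w9'); held(im,m,.025)
held(cv2.imread('pics/w8.png'),m,.025)
plan([.6035,.009,.135],[.238,.971,0])"
```

```text
held: contrast,x,z,tilt [ 9.8022e+01 -1.0000e-03  6.2000e-02 -5.0000e-02] gray on ring 137.0 inside 96.0
held: contrast,x,z,tilt [ 1.24609e+02  1.00000e-03  6.00000e-02 -0.00000e+00] gray on ring 181.0 inside 121.0
t 25.58 tcp [0.6035 0.0081 0.2173] F [-0.9  0.1 -0.7] gap 0.0578
shift [0.     0.0009 0.0823] turn [-0.0011 -0.0023 -0.0007] | turn first, shift then [0.0002 0.0008 0.0823] goal [0.6035 0.009  0.135 ]
```

Request:
{"method": "arm_command", "body": {
  "motion": [
    [[0,0.0008,0.006,0,0,0,0.055],[0,0,0.008,0,0,0,0.055],[0,0,0.008,0,0,0,0.055],[0,0,0.008,0,0,0,0.055],[0,0,0.008,0,0,0,0.055],[0,0,0.008,0,0,0,0.055],[0,0,0.008,0,0,0,0.055],[0,0,0.008,0,0,0,0.055],[0,0,0.008,0,0,0,0.055],[0,0,0.006,0,0,0,0.055],[0,0,0.004,0,0,0,0.055],[0,0,0,0,0,0,0.055]]
  ]
}}

```text
time: 26.58
tool_pos: [0.6037, 0.0094, 0.137]
tool_rot: [-0.377, -3.117, 0.001]
wrist_force: [0.2, -0.3, -0.5]
finger_gap: 0.0575
```

Request:
{"method": "arm_command", "body": {
  "motion": [
    [[0,0,0.001,0,0,0,0.055],[0,0,0,0,0,0,0.055],[0,0,0,0,0,0,0.055]]
  ]
}}

```text
time: 26.83
tool_pos: [0.6044, 0.0095, 0.1378]
tool_rot: [0.377, 3.119, 0.0]
wrist_force: [-0.1, -0.7, 0.3]
finger_gap: 0.0579
```

Request:
{"method": "arm_command", "body": {
  "motion": [
    [[0,0,0.002,0,0,0,0.055],[0,0,0,0,0,0,0.055],[0,0,0,0,0,0,0.055]]
  ]
}}

```text
time: 27.08
tool_pos: [0.6041, 0.0095, 0.1352]
tool_rot: [-0.377, -3.118, 0.0]
wrist_force: [1.0, 0.9, 0.2]
finger_gap: 0.0581
```

Request:
{"method": "arm_command", "body": {
  "motion": [
    [[0,0,0.001,0,0,0,0.055],[0,0,0,0,0,0,0.055],[0,0,0,0,0,0,0.055]]
  ]
}}

```text
time: 27.33
tool_pos: [0.6041, 0.0095, 0.1342]
tool_rot: [-0.377, -3.118, 0.0]
wrist_force: [-0.2, -0.3, -0.1]
finger_gap: 0.0579
```

Request:
{"method": "arm_command", "body": {
  "motion": [
    [[0,0,0.001,0,0,0,0.055],[0,0,0,0,0,0,0.055],[0,0,0,0,0,0,0.055],[0,0,0,0,0,0,0.07],[0,0,0,0,0,0,0.08],[0,0,0,0,0,0,0.08],[0,0,0,0,0,0,0.08],[0,0,0,0,0,0,0.08]]
  ]
}}

```text
time: 28.0
tool_pos: [0.6041, 0.0095, 0.1333]
tool_rot: [-0.377, -3.118, 0.0]
wrist_force: [1.0, -0.4, 0.5]
finger_gap: 0.0801
```

Request:
{"method": "arm_command", "body": {
  "motion": [
    [[0,0,-0.01,0,0,0,0.08],[0,0,-0.02,0,0,0,0.08],[0,0,-0.03,0,0,0,0.08],[0,0,-0.035,0,0,0,0.08],[0,0,-0.03,0,0,0,0.08],[0,0,-0.01,0,0,0,0.08],[0,0,0,0,0,0,0.08],[0,0,0,0,0,0,0.08]]
  ]
}}

```text
time: 28.67
tool_pos: [0.6043, 0.0096, 0.2692]
tool_rot: [0.377, 3.118, 0.002]
wrist_force: [0.2, -0.5, -0.6]
finger_gap: 0.0801
```

```bash
cat >> h.py <<'E'
def seat(im,m,ri,ztop):
    """where a ring with hole ri sits in the bore: contrast over x,y,z"""
    g=cv2.cvtColor(im,cv2.COLOR_BGR2GRAY).astype(np.float32)
    def b(x,y,z,r):
        q=proj(m,circ([x,y,z],[0,0,1],r,60)).astype(np.float32); return cv2.remap(g,q[:,0],q[:,1],1).ravel()
    res=sorted(((b(x,y,z,ri+.0025)-b(x,y,z,ri-.0015)).mean(),x,y,z) for x in np.arange(.5995,.608,.001) for y in np.arange(.005,.0135,.001) for z in ztop+np.arange(-.008,.0201,.004))[::-1]
    for k in res[:3]: print("seat",np.round(k,4), "ring gray",b(*k[1:],ri+.0025).mean().round(), b(*k[1:],ri+.0025).std().round())
E
python3 -c "
from h import *
im,m=snap('wrist','w10'); seat(im,m,.025,.072); rings(m,im,.072)
im,m=snap('top'); rings(m,im)
plan([.5656,-.167,.2],[.238,.971,0])"
```

```text
seat [3.28763e+01 6.06500e-01 9.00000e-03 6.80000e-02] ring gray 159.0 29.0
seat [3.20048e+01 6.06500e-01 1.00000e-02 6.80000e-02] ring gray 158.0 28.0
seat [3.15488e+01 6.07500e-01 9.00000e-03 6.40000e-02] ring gray 158.0 28.0
ring [ 0.56   -0.129   0.0488] hole [ 0.5599 -0.129   0.0334] px [130. 213.]
ring [ 0.5551 -0.3003  0.0614] hole [ 0.5548 -0.3002  0.0338] px [472. 271.]
ring [ 0.5654 -0.1671  0.0614] hole [ 0.5657 -0.1668  0.0438] px [412. 268.]
t 28.77 tcp [0.6038 0.0095 0.2669] F [ 0.2 -0.4 -0.4] gap 0.0798
shift [-0.0051 -0.1805  0.0671] turn [-0.0008 -0.0028 -0.0002] | turn first, shift then [-0.0049 -0.1806  0.0669] goal [ 0.5656 -0.167   0.2   ]
```

Request:
{"method": "arm_command", "body": {
  "motion": [
    [[-0.0006,-0.0226,0.0084,0,0,0,0.068],[-0.0006,-0.0226,0.0084,0,0,0,0.068],[-0.0006,-0.0226,0.0084,0,0,0,0.068],[-0.0006,-0.0226,0.0084,0,0,0,0.068],[-0.0006,-0.0226,0.0084,0,0,0,0.068],[-0.0006,-0.0226,0.0084,0,0,0,0.068],[-0.0006,-0.0226,0.0084,0,0,0,0.068],[-0.0008,-0.0223,0.0084,0,0,0,0.068],[0,0,0,0,0,0,0.068],[0,0,0,0,0,0,0.068],[0,0,0,0,0,0,0.068]]
  ]
}}

```text
time: 29.68
tool_pos: [0.5658, -0.1669, 0.2003]
tool_rot: [-0.377, -3.117, 0.0]
wrist_force: [0.1, -1.2, 0.8]
finger_gap: 0.0682
```

```bash
python3 -c "
from h import *
im,m=snap('wrist','w11'); rings(m,im)
plan([.5656,-.167,.07],[.238,.971,0])"
```

```text
ring [ 0.6373 -0.0149  0.0531] hole [ 0.6409 -0.0135  0.0079] px [532. 272.]
ring [ 0.5544 -0.299   0.0625] hole [ 0.5545 -0.2993  0.0299] px [152. 253.]
ring [ 0.5649 -0.1661  0.0608] hole [ 0.5649 -0.1661  0.0413] px [324. 226.]
t 29.73 tcp [ 0.5661 -0.1665  0.2008] F [-0.4  0.7  0.3] gap 0.068
shift [ 0.0002 -0.0005  0.1308] turn [-0.0003 -0.0013  0.0002] | turn first, shift then [ 0.0003 -0.0006  0.1308] goal [ 0.5656 -0.167   0.07  ]
```

Request:
{"method": "arm_command", "body": {
  "motion": [
    [[0.001,0,0.012,0,0,0,0.068],[0,0,0.016,0,0,0,0.068],[0,0,0.016,0,0,0,0.068],[0,0,0.016,0,0,0,0.068],[0,0,0.016,0,0,0,0.068],[0,0,0.016,0,0,0,0.068],[0,0,0.016,0,0,0,0.068],[0,0,0.01,0,0,0,0.068],[0,0,0.006,0,0,0,0.068],[0,0,0.005,0,0,0,0.068],[0,0,0,0,0,0,0.068],[0,0,0,0,0,0,0.068]]
  ]
}}

```text
time: 30.73
tool_pos: [0.5653, -0.1667, 0.0726]
tool_rot: [-0.377, -3.119, 0.0]
wrist_force: [0.1, -0.3, 0.3]
finger_gap: 0.0679
```

Request:
{"method": "arm_command", "body": {
  "motion": [
    [[0,0,0.0015,0,0,0,0.068],[0,0,0,0,0,0,0.068],[0,0,0,0,0,0,0.068]]
  ]
}}

```text
time: 30.98
tool_pos: [0.5652, -0.1668, 0.0711]
tool_rot: [0.377, 3.119, 0.0]
wrist_force: [0.0, -0.2, 0.3]
finger_gap: 0.0681
```

Request:
{"method": "arm_command", "body": {
  "motion": [
    [[0,0,0.002,0,0,0,0.068],[0,0,0,0,0,0,0.064],[0,0,0,0,0,0,0.055],[0,0,0,0,0,0,0.055],[0,0,0,0,0,0,0.055],[0,0,0,0,0,0,0.055],[0,0,0,0,0,0,0.055],[0,0,0,0,0,0,0.055]]
  ]
}}

```text
time: 31.65
tool_pos: [0.5651, -0.1668, 0.0689]
tool_rot: [-0.377, -3.119, 0.0]
wrist_force: [-0.1, 0.2, 3.3]
finger_gap: 0.058
```

Request:
{"method": "arm_command", "body": {
  "motion": [
    [[0,0,-0.004,0,0,0,0.055],[0,0,-0.008,0,0,0,0.055],[0,0,-0.015,0,0,0,0.055],[0,0,-0.02,0,0,0,0.055],[0,0,-0.02,0,0,0,0.055],[0,0,-0.02,0,0,0,0.055],[0,0,-0.02,0,0,0,0.055],[0,0,-0.02,0,0,0,0.055],[0,0,-0.015,0,0,0,0.055],[0,0,-0.008,0,0,0,0.055],[0,0,0,0,0,0,0.055],[0,0,0,0,0,0,0.055]]
  ]
}}

```text
time: 32.65
tool_pos: [0.5649, -0.1666, 0.2182]
tool_rot: [-0.377, -3.118, -0.001]
wrist_force: [-0.0, -0.5, -1.8]
finger_gap: 0.0582
```

```bash
python3 -c "
from h import *
im,m=snap('wrist','w12'); held(im,m,.02)
plan([.6035,.009,.22],[.238,.971,0])"
```

```text
held: contrast,x,z,tilt [ 1.34696e+02  1.00000e-03  5.70000e-02 -0.00000e+00] gray on ring 176.0 inside 116.0
t 32.7 tcp [ 0.5647 -0.1666  0.2173] F [-0.1  0.6 -0.8] gap 0.0579
shift [ 0.0042  0.1798 -0.0027] turn [ 0.0001 -0.0025 -0.0003] | turn first, shift then [ 0.0041  0.1798 -0.0027] goal [0.6035 0.009  0.22  ]
```

Request:
{"method": "arm_command", "body": {
  "motion": [
    [[0.0005,0.0225,0,0,0,0,0.055],[0.0005,0.0225,0,0,0,0,0.055],[0.0005,0.0225,0,0,0,0,0.055],[0.0005,0.0225,0,0,0,0,0.055],[0.0005,0.0225,0,0,0,0,0.055],[0.0005,0.0225,0,0,0,0,0.055],[0.0005,0.0225,0,0,0,0,0.055],[0.0006,0.0223,0,0,0,0,0.055],[0,0,0,0,0,0,0.055],[0,0,0,0,0,0,0.055],[0,0,0,0,0,0,0.055]]
  ]
}}

```text
time: 33.62
tool_pos: [0.6035, 0.0086, 0.2173]
tool_rot: [-0.376, -3.116, 0.001]
wrist_force: [-0.7, -0.1, -0.4]
finger_gap: 0.058
```

```bash
python3 -c "
from h import *
plan([.6035,.009,.142],[.238,.971,0])"
```

```text
t 33.62 tcp [0.6035 0.0086 0.2173] F [-0.7 -0.1 -0.4] gap 0.058
shift [-0.0001  0.0005  0.0753] turn [-0.0012 -0.0026 -0.0001] | turn first, shift then [0.0001 0.0004 0.0753] goal [0.6035 0.009  0.142 ]
```

Request:
{"method": "arm_command", "body": {
  "motion": [
    [[0,0.0004,0.006,0,0,0,0.055],[0,0,0.008,0,0,0,0.055],[0,0,0.008,0,0,0,0.055],[0,0,0.008,0,0,0,0.055],[0,0,0.008,0,0,0,0.055],[0,0,0.008,0,0,0,0.055],[0,0,0.008,0,0,0,0.055],[0,0,0.008,0,0,0,0.055],[0,0,0.008,0,0,0,0.055],[0,0,0.003,0,0,0,0.055],[0,0,0,0,0,0,0.055],[0,0,0,0,0,0,0.055]]
  ]
}}

```text
time: 34.62
tool_pos: [0.604, 0.0092, 0.1456]
tool_rot: [-0.377, -3.118, 0.0]
wrist_force: [1.2, -0.2, -0.3]
finger_gap: 0.058
```

Request:
{"method": "arm_command", "body": {
  "motion": [
    [[0,0,0.001,0,0,0,0.055],[0,0,0,0,0,0,0.055],[0,0,0,0,0,0,0.055]]
  ]
}}

```text
time: 34.87
tool_pos: [0.6041, 0.0092, 0.145]
tool_rot: [-0.377, -3.119, -0.0]
wrist_force: [-0.3, -1.1, -0.4]
finger_gap: 0.0584
```

Request:
{"method": "arm_command", "body": {
  "motion": [
    [[0,0,0.002,0,0,0,0.055],[0,0,0.0015,0,0,0,0.055],[0,0,0,0,0,0,0.055],[0,0,0,0,0,0,0.055]]
  ]
}}

```text
time: 35.2
tool_pos: [0.6039, 0.0092, 0.141]
tool_rot: [-0.377, -3.118, 0.0]
wrist_force: [0.3, -0.6, -0.9]
finger_gap: 0.0579
```

Request:
{"method": "arm_command", "body": {
  "motion": [
    [[0,0,0,0,0,0,0.06],[0,0,0,0,0,0,0.07],[0,0,0,0,0,0,0.08],[0,0,0,0,0,0,0.08],[0,0,0,0,0,0,0.08],[0,0,-0.01,0,0,0,0.08],[0,0,-0.02,0,0,0,0.08],[0,0,-0.03,0,0,0,0.08],[0,0,-0.035,0,0,0,0.08],[0,0,-0.03,0,0,0,0.08],[0,0,0,0,0,0,0.08],[0,0,0,0,0,0,0.08]]
  ]
}}

```text
time: 36.2
tool_pos: [0.6047, 0.0093, 0.2697]
tool_rot: [0.377, 3.115, 0.003]
wrist_force: [-0.4, 0.8, -0.7]
finger_gap: 0.08
```

```bash
python3 -c "
from h import *
im,m=snap('wrist','w13'); seat(im,m,.02,.080); rings(m,im,.080)
im,m=snap('top'); rings(m,im)
plan([.555,-.3,.2],[.238,.971,0])"
```

```text
seat [4.38547e+01 6.00500e-01 1.00000e-02 9.20000e-02] ring gray 164.0 18.0
seat [4.33255e+01 6.01500e-01 1.00000e-02 8.80000e-02] ring gray 162.0 16.0
seat [4.24747e+01 5.99500e-01 1.00000e-02 9.20000e-02] ring gray 167.0 21.0
ring [0.5906 0.0124 0.0796] hole [0.6021 0.0111 0.0484] px [314. 200.]
ring [ 0.5551 -0.3003  0.0614] hole [ 0.5548 -0.3002  0.0338] px [472. 271.]
t 36.3 tcp [0.6039 0.0093 0.2659] F [-0.5  0.3 -0.2] gap 0.0803
shift [-0.0263 -0.312   0.0658] turn [ 0.0001 -0.0013 -0.0002] | turn first, shift then [-0.0262 -0.312   0.0659] goal [ 0.555 -0.3    0.2  ]
```

```bash
python3 -c "
from h import *
im,m=snap('wrist'); seat(im,m,.02,.080); s,ms=snap('scene')
a=im.copy(); draw(a,m,circ([.6035,.009,.080],[0,0,1],.03),(0,0,255)); draw(a,m,circ([.6035,.009,.080],[0,0,1],.02),(0,0,255))
f=lambda i:cv2.resize(i[150:310,250:400],None,fx=2.6,fy=2.6,interpolation=3)
c=cv2.resize(s[200:290,265:350],None,fx=2.6,fy=2.6,interpolation=3); p=np.zeros((416,221,3),np.uint8); p[:234]=c
b=cv2.resize(np.hstack([f(im),f(a),p]),None,fx=.79,fy=.79); cv2.imwrite('pics/o13.png',b)
"
```

```text
seat [4.24674e+01 6.01500e-01 1.00000e-02 8.80000e-02] ring gray 160.0 16.0
seat [4.23985e+01 6.00500e-01 1.00000e-02 9.20000e-02] ring gray 162.0 18.0
seat [4.14446e+01 5.99500e-01 1.00000e-02 9.20000e-02] ring gray 166.0 20.0
```

View pics/o13.png

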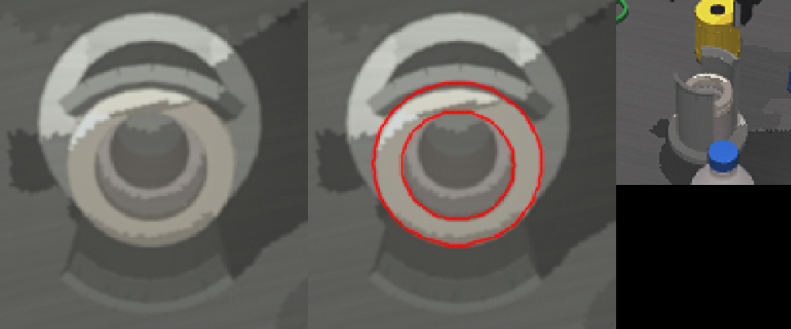

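Request:
{"method": "arm_command", "body": {
  "motion": [
    [[-0.0024,-0.0284,0.006,0,0,0,0.068],[-0.0024,-0.0284,0.006,0,0,0,0.068],[-0.0024,-0.0284,0.006,0,0,0,0.068],[-0.0024,-0.0284,0.006,0,0,0,0.068],[-0.0024,-0.0284,0.006,0,0,0,0.068],[-0.0024,-0.0284,0.006,0,0,0,0.068],[-0.0024,-0.0284,0.006,0,0,0,0.068],[-0.0024,-0.0284,0.006,0,0,0,0.068],[-0.0024,-0.0284,0.006,0,0,0,0.068],[-0.0024,-0.0284,0.006,0,0,0,0.068],[-0.0024,-0.028,0.006,0,0,0,0.068],[0,0,0,0,0,0,0.068]]
  ]
}}

```text
time: 37.4
tool_pos: [0.5531, -0.3037, 0.1969]
tool_rot: [-0.383, -3.112, -0.0]
wrist_force: [-0.7, 0.7, -0.8]
finger_gap: 0.0681
```

Request:
{"method": "arm_command", "body": {
  "motion": [
    [[0,0,0,0,0,0,0.068],[0,0,0,0,0,0,0.068],[0,0,0,0,0,0,0.068]]
  ]
}}

```text
time: 37.65
tool_pos: [0.5555, -0.2994, 0.2]
tool_rot: [-0.376, -3.118, 0.0]
wrist_force: [0.1, 1.1, 0.1]
finger_gap: 0.0678
```

```bash
python3 -c "
from h import *
im,m=snap('wrist','w14'); rings(m,im)
plan([.5545,-.2995,.07],[.238,.971,0]); t=arm.camera_model('top'); print(onz(t,(448,193),.062))"
```

```text
ring [ 0.5542 -0.2993  0.061 ] hole [ 0.5542 -0.299   0.031 ] px [323. 226.]
t 37.7 tcp [ 0.5556 -0.2993  0.2002] F [ 1.  -0.4 -0.7] gap 0.0679
shift [ 0.0009 -0.0004  0.1302] turn [-0.0002 -0.0006  0.0009] | turn first, shift then [ 0.001  -0.0005  0.1302] goal [ 0.5545 -0.2995  0.07  ]
[ 0.72058112 -0.24415968  0.062     ]
```

Request:
{"method": "arm_command", "body": {
  "motion": [
    [[0.0013,-0.0003,0.012,0,0,0,0.068],[0,0,0.016,0,0,0,0.068],[0,0,0.016,0,0,0,0.068],[0,0,0.016,0,0,0,0.068],[0,0,0.016,0,0,0,0.068],[0,0,0.016,0,0,0,0.068],[0,0,0.016,0,0,0,0.068],[0,0,0.01,0,0,0,0.068],[0,0,0.006,0,0,0,0.068],[0,0,0.005,0,0,0,0.068],[0,0,0,0,0,0,0.068],[0,0,0,0,0,0,0.068]]
  ]
}}

```text
time: 38.7
tool_pos: [0.5541, -0.3001, 0.0716]
tool_rot: [-0.377, -3.119, 0.001]
wrist_force: [1.1, -0.0, 0.2]
finger_gap: 0.0681
```

Request:
{"method": "arm_command", "body": {
  "motion": [
    [[0,0,0.0015,0,0,0,0.068],[0,0,0.001,0,0,0,0.068],[0,0,0,0,0,0,0.068],[0,0,0,0,0,0,0.068]]
  ]
}}

```text
time: 39.03
tool_pos: [0.5539, -0.3001, 0.0689]
tool_rot: [-0.377, -3.118, 0.0]
wrist_force: [1.5, -0.4, 0.6]
finger_gap: 0.0683
```

Request:
{"method": "arm_command", "body": {
  "motion": [
    [[0,0,0,0,0,0,0.064],[0,0,0,0,0,0,0.055],[0,0,0,0,0,0,0.055],[0,0,0,0,0,0,0.055],[0,0,0,0,0,0,0.055],[0,0,0,0,0,0,0.055],[0,0,0,0,0,0,0.055],[0,0,0,0,0,0,0.055]]
  ]
}}

```text
time: 39.7
tool_pos: [0.5541, -0.3002, 0.0694]
tool_rot: [0.377, 3.119, -0.001]
wrist_force: [-1.2, 1.3, 5.7]
finger_gap: 0.0585
```

Request:
{"method": "arm_command", "body": {
  "motion": [
    [[0,0,-0.004,0,0,0,0.055],[0,0,-0.008,0,0,0,0.055],[0,0,-0.015,0,0,0,0.055],[0,0,-0.02,0,0,0,0.055],[0,0,-0.02,0,0,0,0.055],[0,0,-0.02,0,0,0,0.055],[0,0,-0.02,0,0,0,0.055],[0,0,-0.02,0,0,0,0.055],[0,0,-0.015,0,0,0,0.055],[0,0,-0.008,0,0,0,0.055],[0,0,0,0,0,0,0.055],[0,0,0,0,0,0,0.055]]
  ]
}}

```text
time: 40.7
tool_pos: [0.5539, -0.2999, 0.2181]
tool_rot: [-0.377, -3.118, -0.001]
wrist_force: [0.2, -0.4, -1.2]
finger_gap: 0.0582
```

```bash
python3 -c "
from h import *
im,m=snap('wrist','w15'); held(im,m,.015)
plan([.6035,.009,.22],[.238,.971,0])"
```

```text
held: contrast,x,z,tilt [1.37871e+02 0.00000e+00 5.90000e-02 1.00000e-01] gray on ring 179.0 inside 119.0
t 40.75 tcp [ 0.5536 -0.2998  0.2172] F [ 0.2 -0.8 -0.1] gap 0.0584
shift [ 0.0252  0.3118 -0.0026] turn [ 0.0005 -0.0027 -0.0004] | turn first, shift then [ 0.0251  0.3118 -0.0028] goal [0.6035 0.009  0.22  ]
```

Request:
{"method": "arm_command", "body": {
  "motion": [
    [[0.0023,0.0283,0,0,0,0,0.055],[0.0023,0.0283,0,0,0,0,0.055],[0.0023,0.0283,0,0,0,0,0.055],[0.0023,0.0283,0,0,0,0,0.055],[0.0023,0.0283,0,0,0,0,0.055],[0.0023,0.0283,0,0,0,0,0.055],[0.0023,0.0283,0,0,0,0,0.055],[0.0023,0.0283,0,0,0,0,0.055],[0.0023,0.0283,0,0,0,0,0.055],[0.0023,0.0283,0,0,0,0,0.055],[0.0021,0.0288,0,0,0,0,0.055],[0,0,0,0,0,0,0.055]]
  ]
}}

```text
time: 41.75
tool_pos: [0.6038, 0.0128, 0.2163]
tool_rot: [-0.371, -3.116, -0.0]
wrist_force: [0.2, -1.1, -1.3]
finger_gap: 0.0584
```

Request:
{"method": "arm_command", "body": {
  "motion": [
    [[0,0,0,0,0,0,0.055],[0,0,0,0,0,0,0.055],[0,0,0,0,0,0,0.055]]
  ]
}}

```text
time: 42.0
tool_pos: [0.6036, 0.008, 0.2178]
tool_rot: [-0.378, -3.117, 0.001]
wrist_force: [-1.0, -0.6, -0.5]
finger_gap: 0.0583
```

```bash
python3 -c "
from h import *
im,m=snap('wrist','w15b'); held(im,m,.015)
plan([.6035,.009,.150],[.238,.971,0])"
```

```text
held: contrast,x,z,tilt [ 9.2503e+01  0.0000e+00  5.9000e-02 -1.0000e-01] gray on ring 143.0 inside 109.0
t 42.05 tcp [0.6037 0.0078 0.2181] F [-0.3 -0.5  0.8] gap 0.0584
shift [0.0003 0.0012 0.0681] turn [-0.0006 -0.0015 -0.0014] | turn first, shift then [0.0004 0.0011 0.0681] goal [0.6035 0.009  0.15  ]
```

Request:
{"method": "arm_command", "body": {
  "motion": [
    [[0.0003,0.0011,0.006,0,0,0,0.055],[0,0,0.008,0,0,0,0.055],[0,0,0.008,0,0,0,0.055],[0,0,0.008,0,0,0,0.055],[0,0,0.008,0,0,0,0.055],[0,0,0.008,0,0,0,0.055],[0,0,0.008,0,0,0,0.055],[0,0,0.008,0,0,0,0.055],[0,0,0.005,0,0,0,0.055],[0,0,0,0,0,0,0.055],[0,0,0,0,0,0,0.055],[0,0,0,0,0,0,0.055]]
  ]
}}

```text
time: 43.05
tool_pos: [0.604, 0.0099, 0.152]
tool_rot: [-0.377, -3.119, 0.0]
wrist_force: [-0.5, 0.6, -0.6]
finger_gap: 0.0581
```

Request:
{"method": "arm_command", "body": {
  "motion": [
    [[0,0,0.002,0,0,0,0.055],[0,0,0,0,0,0,0.055],[0,0,0,0,0,0,0.055]]
  ]
}}

```text
time: 43.3
tool_pos: [0.6038, 0.0099, 0.1496]
tool_rot: [-0.377, -3.118, -0.0]
wrist_force: [-0.3, 0.4, 0.0]
finger_gap: 0.0584
```

Request:
{"method": "arm_command", "body": {
  "motion": [
    [[0,0,0,0,0,0,0.06],[0,0,0,0,0,0,0.07],[0,0,0,0,0,0,0.08],[0,0,0,0,0,0,0.08],[0,0,0,0,0,0,0.08],[0,0,-0.01,0,0,0,0.08],[0,0,-0.02,0,0,0,0.08],[0,0,-0.03,0,0,0,0.08],[0,0,-0.035,0,0,0,0.08],[0,0,-0.03,0,0,0,0.08],[0,0,0,0,0,0,0.08],[0,0,0,0,0,0,0.08]]
  ]
}}

```text
time: 44.3
tool_pos: [0.6046, 0.0099, 0.2782]
tool_rot: [0.377, 3.114, 0.003]
wrist_force: [0.2, 0.9, -1.6]
finger_gap: 0.0799
```

```bash
python3 -c "
from h import *
im,m=snap('wrist','w16'); seat(im,m,.015,.088); rings(m,im,.088)
im,m=snap('top'); rings(m,im)
plan(tipC+ax*.13+ex*.0035,ty,-ax)"
```

```text
seat [5.50939e+01 6.04500e-01 1.00000e-02 8.80000e-02] ring gray 157.0 1.0
seat [5.495e+01 6.035e-01 1.000e-02 9.200e-02] ring gray 157.0 1.0
seat [5.46353e+01 6.05500e-01 1.00000e-02 8.40000e-02] ring gray 157.0 1.0
ring [0.5914 0.0122 0.0825] hole [0.6043 0.01   0.0328] px [315. 200.]
t 44.4 tcp [0.6037 0.0099 0.2744] F [-0.7  0.1 -1.6] gap 0.0799
shift [0.1476 0.258  0.0267] turn [-0.1444 -0.4212 -0.654 ] | turn first, shift then [-0.0277  0.2941  0.0421] goal [0.5218 0.2957 0.2479]
```

Request:
{"method": "arm_command", "body": {
  "motion": [
    [[0.0148,0.0258,0.0027,0,0,0,0.085],[0.0148,0.0258,0.0027,0,0,0,0.085],[0.0148,0.0258,0.0027,0,0,0,0.085],[0.0148,0.0258,0.0027,0,0,0,0.085],[0.0148,0.0258,0.0027,0,0,0,0.085],[0.0148,0.0258,0.0027,0,0,0,0.085],[0.0148,0.0258,0.0027,0,0,0,0.085],[0.0148,0.0258,0.0027,0,0,0,0.085],[0.0148,0.0258,0.0027,0,0,0,0.085],[0.0144,0.0258,0.0024,0,0,0,0.085],[0,0,0,0,0,0,0.085]]
  ]
}}

```text
time: 45.32
tool_pos: [0.52, 0.2991, 0.2451]
tool_rot: [-0.371, -3.116, 0.004]
wrist_force: [0.5, -0.4, -0.6]
finger_gap: 0.0853
```

Request:
{"method": "arm_command", "body": {
  "motion": [
    [[0,0,0,-0.0206,-0.0602,-0.0934,0.085],[0,0,0,-0.0206,-0.0602,-0.0934,0.085],[0,0,0,-0.0206,-0.0602,-0.0934,0.085],[0,0,0,-0.0206,-0.0602,-0.0934,0.085],[0,0,0,-0.0206,-0.0602,-0.0934,0.085],[0,0,0,-0.0206,-0.0602,-0.0934,0.085],[0,0,0,-0.0208,-0.06,-0.0936,0.085],[0,0,0,0,0,0,0.085],[0,0,0,0,0,0,0.085],[0,0,0,0,0,0,0.085]]
  ]
}}

```text
time: 46.15
tool_pos: [0.5221, 0.2954, 0.2478]
tool_rot: [-0.568, 2.654, 0.125]
wrist_force: [-0.8, -0.3, -0.0]
finger_gap: 0.0853
```

Run:
```python
from h import *
plan(tipC+ax*.013+ex*.0035,ty,-ax)
im,m=snap("wrist","w17"); g=cv2.cvtColor(im,cv2.COLOR_BGR2GRAY).astype(np.float32)
a=im.copy()
draw(a,m,circ(tipC-ax*.042+ex*.0035,ax,.03),(0,0,255));draw(a,m,circ(tipC-ax*.042+ex*.0035,ax,.015),(0,0,255)); draw(a,m,circ(tipC,ax,.011),(0,255,0)); draw(a,m,circ(tipC-ax*.068+ex*.0035,ax,.03),(255,0,0))
u,v=proj(m,tipC-ax*.042)[0].astype(int); print(u,v)
f=lambda i:cv2.resize(i[v-75:v+75,u-85:u+85],None,fx=2.3,fy=2.3,interpolation=3)
cv2.imwrite("pics/o17.png",np.hstack([f(im),f(a)]))
```

```text
t 46.15 tcp [0.5221 0.2954 0.2478] F [-0.8 -0.3 -0. ] gap 0.0853
shift [-0.0002  0.0005  0.1168] turn [-0.0013 -0.0017 -0.0022] | turn first, shift then [0.     0.0003 0.1168] goal [0.5669 0.316  0.1419]
324 240
```

View pics/o17.png

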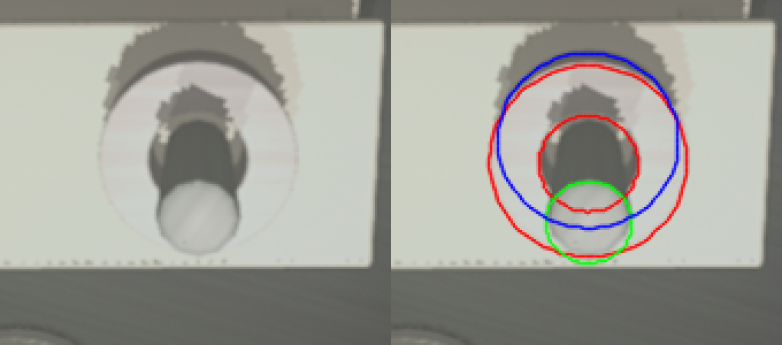

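Request:
{"method": "arm_command", "body": {
  "motion": [
    [[0.001,0.0004,0.01,0,-0.0015,-0.002,0.085],[0,0,0.014,0,0,0,0.085],[0,0,0.016,0,0,0,0.085],[0,0,0.016,0,0,0,0.085],[0,0,0.016,0,0,0,0.085],[0,0,0.014,0,0,0,0.085],[0,0,0.012,0,0,0,0.085],[0,0,0.01,0,0,0,0.085],[0,0,0.006,0,0,0,0.085],[0,0,0,0,0,0,0.085],[0,0,0,0,0,0,0.085],[0,0,0,0,0,0,0.085]]
  ]
}}

```text
time: 47.2
tool_pos: [0.5653, 0.3157, 0.1453]
tool_rot: [-0.573, 2.648, 0.126]
wrist_force: [0.3, -0.3, -0.2]
finger_gap: 0.0849
```

```bash
python3 -c "
from h import *
plan(tipC+ax*.007+ex*.0045,ty,-ax)"
```

```text
t 47.2 tcp [0.5653 0.3157 0.1453] F [ 0.3 -0.3 -0.2] gap 0.0849
shift [ 0.001  -0.0003  0.0097] turn [-0.0002  0.0029  0.0022] | turn first, shift then [ 0.001  -0.0003  0.0097] goal [0.5684 0.3167 0.136 ]
```

Request:
{"method": "arm_command", "body": {
  "motion": [
    [[0.001,-0.0003,0.005,0,0.0025,0.002,0.085],[0,0,0.0045,0,0,0,0.085],[0,0,0,0,0,0,0.085],[0,0,0,0,0,0,0.085]]
  ]
}}

```text
time: 47.53
tool_pos: [0.568, 0.3163, 0.1348]
tool_rot: [-0.571, 2.653, 0.125]
wrist_force: [0.5, 0.1, -0.4]
finger_gap: 0.0849
```

Request:
{"method": "arm_command", "body": {
  "motion": [
    [[0,0,0,0,0,0,0.07],[0,0,0,0,0,0,0.05],[0,0,0,0,0,0,0.05],[0,0,0,0,0,0,0.05],[0,0,0,0,0,0,0.05],[0,0,0,0,0,0,0.05],[0,0,0,0,0,0,0.05],[0,0,0,0,0,0,0.05],[0,0,0,0,0,0,0.05]]
  ],
  "grip_force": 60
}}

```text
time: 48.28
tool_pos: [0.5681, 0.3165, 0.1359]
tool_rot: [-0.571, 2.652, 0.126]
wrist_force: [-4.8, -1.8, 4.7]
finger_gap: 0.0577
```

```bash
python3 -c "
from h import *
plan(tipC+ax*.007+ex*.0045,ty,-ax)"
```

```text
t 48.28 tcp [0.5681 0.3165 0.1359] F [-4.8 -1.8  4.7] gap 0.0577
shift [-0.0003  0.0001  0.    ] turn [-0.0005 -0.0002  0.0002] | turn first, shift then [-0.0003  0.0001  0.    ] goal [0.5684 0.3167 0.136 ]
```

Gripped; off the peg, recentring by 3 mm on the way.

Request:
{"method": "arm_command", "body": {
  "motion": [
    [[-0.001,0,-0.005,0,0,0,0.05],[-0.001,0,-0.008,0,0,0,0.05],[-0.001,0,-0.01,0,0,0,0.05],[0,0,-0.012,0,0,0,0.05],[0,0,-0.012,0,0,0,0.05],[0,0,-0.012,0,0,0,0.05],[0,0,-0.012,0,0,0,0.05],[0,0,-0.012,0,0,0,0.05],[0,0,-0.012,0,0,0,0.05],[0,0,-0.012,0,0,0,0.05],[0,0,-0.008,0,0,0,0.05],[0,0,0,0,0,0,0.05]]
  ]
}}

```text
time: 49.28
tool_pos: [0.5263, 0.2979, 0.2437]
tool_rot: [-0.571, 2.649, 0.128]
wrist_force: [-0.4, -0.7, -1.6]
finger_gap: 0.0577
```

```bash
python3 -c "
from h import *
im,m=snap('wrist','w18'); held(im,m,.015,zt=.053)
plan([.6035,.009,.24],[.238,.971,0])"
```

```text
held: contrast,x,z,tilt [ 1.27461e+02 -2.00000e-03  4.90000e-02  2.00000e-01] gray on ring 167.0 inside 99.0
t 49.33 tcp [0.5263 0.2979 0.2421] F [-1.  -0.5 -2.2] gap 0.0575
shift [ 0.0448 -0.295  -0.0187] turn [0.1456 0.4209 0.6538] | turn first, shift then [-0.1438 -0.2622  0.0021] goal [0.6035 0.009  0.24  ]
```

Request:
{"method": "arm_command", "body": {
  "motion": [
    [[0,0,-0.01,0.0208,0.0601,0.0934,0.05],[0,0,-0.01,0.0208,0.0601,0.0934,0.05],[0,0,0,0.0208,0.0601,0.0934,0.05],[0,0,0,0.0208,0.0601,0.0934,0.05],[0,0,0,0.0208,0.0601,0.0934,0.05],[0,0,0,0.0208,0.0601,0.0934,0.05],[0,0,0,0.0208,0.0603,0.0934,0.05],[0,0,0,0,0,0,0.05],[0,0,0,0,0,0,0.05],[0,0,0,0,0,0,0.05]]
  ]
}}

```text
time: 50.17
tool_pos: [0.5191, 0.2944, 0.2583]
tool_rot: [-0.374, -3.119, 0.004]
wrist_force: [-0.7, -0.8, -1.8]
finger_gap: 0.0576
```

```bash
python3 -c "
from h import *
im,m=snap('wrist','w19'); held(im,m,.015,zt=.053)
plan([.6035,.009,.25],[.238,.971,0])"
```

```text
held: contrast,x,z,tilt [ 9.7965e+01 -8.0000e-03  4.7000e-02  2.0000e-01] gray on ring 181.0 inside 162.0
t 50.22 tcp [0.5189 0.2944 0.2586] F [ 0.5 -0.6 -2.8] gap 0.0576
shift [-0.1497 -0.2573  0.0092] turn [-0.0021  0.0001  0.0018] | turn first, shift then [-0.1501 -0.2571  0.0086] goal [0.6035 0.009  0.25  ]
```

Request:
{"method": "arm_command", "body": {
  "motion": [
    [[-0.015,-0.0257,0,0,0,0,0.05],[-0.015,-0.0257,0,0,0,0,0.05],[-0.015,-0.0257,0,0,0,0,0.05],[-0.015,-0.0257,0,0,0,0,0.05],[-0.015,-0.0257,0,0,0,0,0.05],[-0.015,-0.0257,0,0,0,0,0.05],[-0.015,-0.0257,0,0,0,0,0.05],[-0.015,-0.0257,0,0,0,0,0.05],[-0.015,-0.0257,0,0,0,0,0.05],[-0.015,-0.0258,0,0,0,0,0.05],[0,0,0,0,0,0,0.05],[0,0,0,0,0,0,0.05]]
  ]
}}

```text
time: 51.22
tool_pos: [0.6032, 0.0078, 0.2595]
tool_rot: [-0.379, -3.118, 0.003]
wrist_force: [0.5, 1.3, -1.2]
finger_gap: 0.0576
```

Run:
```python
from h import *
im,m=snap('wrist','w20'); held(im,m,.015,zt=.053)
# dark hole ellipse of the held collar, and outer extent
g=cv2.cvtColor(im,cv2.COLOR_BGR2GRAY); s=arm.sense(); Rc=R.from_rotvec(s['tool_rot']).as_matrix()
for v in (250,270,290,310,330,350,370): print(v,g[v,230:420:6])
f=lambda x,z,r:proj(m,circ([x,0,z],[0,0,1],r)@Rc.T+s['tool_pos'])
for z in(.047,.05,.053,.056):
  for r in(.03,.015):
    q=f(0,z,r);print(z,r,q.min(0).round(),q.max(0).round())
plan([.6035,.009,.25],[.238,.971,0])
```

```text
held: contrast,x,z,tilt [ 7.8583e+01 -1.0000e-03  4.9000e-02  2.0000e-01] gray on ring 119.0 inside 91.0
250 [94 95 96 97 97 96 97 96 88 90 92 90 91 93 92 93 93 92 91 91 91 92 91 88
 64 65 64 66 65 64 62 91]
270 [ 96  97  96  94  96  90  85 110 109 109 109 109 109 110 109 109 109 109
 109 110 109 109 109 108 109  85  88  95  96  94  95  94]
290 [ 92  80  81  34 108 107 107 107 108 107 108 108 108 109 106 104 104 107
 107 107 108 107 107 106 106 106 106 107  36  81  80  85]
310 [ 80  44  35 113 111 112 112 112 112 113  81  94  96  94  92  94  95  96
  96  96  95  84 112 112 111 111 111 110 110  38  46  79]
330 [ 31  30  28 108 106 107 108 108 108  79  82  84  86  86  86  86  86  87
  85  85  84  82  78 106 106 105 106 106 105  34  34  36]
350 [ 32  25  27 113 132 135 135 119 109 110 105  86  87  88  89  89  89  89
  89  88  87 104 133 136 135 135 133 136 107  35  35  39]
370 [ 26  22  69  92  92 104 135 136 135 136 136 136 136 136 136 135 136 136
 136 135 135 135 134 135 134 133 107  91  91  78  34  35]
0.047 0.03 [243. 250.] [408. 398.]
0.047 0.015 [284. 291.] [367. 364.]
0.05 0.03 [245. 248.] [406. 392.]
0.05 0.015 [285. 287.] [366. 359.]
0.053 0.03 [246. 245.] [404. 387.]
0.053 0.015 [286. 284.] [365. 355.]
0.056 0.03 [248. 243.] [403. 382.]
0.056 0.015 [287. 281.] [364. 350.]
t 51.27 tcp [0.6031 0.0088 0.2595] F [-0.3 -0.3 -1.5] gap 0.0581
shift [-0.0003  0.0003  0.0095] turn [-0.0018 -0.0002 -0.0002] | turn first, shift then [-0.0003  0.0003  0.0095] goal [0.6035 0.009  0.25  ]
```

Run:
```python
from h import *
from scipy.optimize import least_squares
im=cv2.imread('pics/w20.png'); m=arm.camera_model('wrist'); g=cv2.cvtColor(im,cv2.COLOR_BGR2GRAY).astype(int)
c=g[235:410,322:328].mean(1); print([(235+i,int(c[i]),int(c[i+1])) for i in range(len(c)-1) if abs(c[i+1]-c[i])>4])
# hole: darker blob around (324,325)
w=((g<101)&(g>70)).astype(np.uint8); w[:295]=0; w[375:]=0; w[:,:270]=0; w[:,375:]=0
k=max(cv2.findContours(w,0,1)[0],key=cv2.contourArea); print(cv2.boundingRect(k),cv2.fitEllipse(k))
r=g[318,235:415]; print([(235+i,int(r[i]),int(r[i+1])) for i in range(179) if abs(r[i+1]-r[i])>8])
```

```text
[(250, 93, 99), (251, 99, 111), (252, 111, 117), (289, 107, 103), (290, 103, 94), (291, 94, 88), (300, 86, 90), (301, 90, 102), (306, 101, 95), (362, 89, 94), (363, 94, 116), (364, 116, 137), (395, 136, 126), (396, 126, 101), (397, 101, 91), (403, 100, 132), (404, 132, 183), (405, 183, 210), (407, 213, 199), (408, 199, 133)]
(282, 301, 83, 63) ((322.8438720703125, 331.00067138671875), (62.200042724609375, 85.98844146728516), 91.35517120361328)
[(242, 30, 50), (243, 50, 85), (244, 85, 108), (282, 109, 97), (283, 97, 83), (362, 85, 99), (363, 99, 109), (401, 110, 93), (402, 93, 57), (403, 57, 35), (413, 35, 48)]
```

Request:
{"method": "arm_command", "body": {
  "motion": [
    [[0,0.0003,0.008,0,0,0,0.05],[0,0,0.01,0,0,0,0.05],[0,0,0.01,0,0,0,0.05],[0,0,0.01,0,0,0,0.05],[0,0,0.01,0,0,0,0.05],[0,0,0.01,0,0,0,0.05],[0,0,0.008,0,0,0,0.05],[0,0,0.008,0,0,0,0.05],[0,0,0.008,0,0,0,0.05],[0,0,0.006,0,0,0,0.05],[0,0,0.004,0,0,0,0.05],[0,0,0,0,0,0,0.05]]
  ]
}}

```text
time: 52.27
tool_pos: [0.6031, 0.0092, 0.1663]
tool_rot: [-0.377, -3.116, 0.003]
wrist_force: [0.2, 0.5, -2.4]
finger_gap: 0.0575
```

Request:
{"method": "arm_command", "body": {
  "motion": [
    [[0,0,0,0,0,0,0.05],[0,0,0,0,0,0,0.05],[0,0,0,0,0,0,0.05]]
  ]
}}

```text
time: 52.52
tool_pos: [0.6037, 0.0093, 0.1682]
tool_rot: [-0.377, -3.119, 0.002]
wrist_force: [0.3, -0.1, -1.6]
finger_gap: 0.0577
```

Request:
{"method": "arm_command", "body": {
  "motion": [
    [[0,0,0.002,0,0,0,0.05],[0,0,0,0,0,0,0.05],[0,0,0,0,0,0,0.05]]
  ]
}}

```text
time: 52.77
tool_pos: [0.6034, 0.0093, 0.1654]
tool_rot: [-0.377, -3.118, 0.003]
wrist_force: [-0.6, 0.1, -1.6]
finger_gap: 0.0577
```

Request:
{"method": "arm_command", "body": {
  "motion": [
    [[0,0,0.0015,0,0,0,0.05],[0,0,0,0,0,0,0.05],[0,0,0,0,0,0,0.05]]
  ]
}}

```text
time: 53.02
tool_pos: [0.6033, 0.0092, 0.1638]
tool_rot: [-0.377, -3.118, 0.003]
wrist_force: [-0.0, -0.2, -1.4]
finger_gap: 0.0574
```

Request:
{"method": "arm_command", "body": {
  "motion": [
    [[0,0,0.001,0,0,0,0.05],[0,0,0,0,0,0,0.05],[0,0,0,0,0,0,0.05]]
  ]
}}

```text
time: 53.27
tool_pos: [0.6034, 0.0093, 0.1629]
tool_rot: [-0.377, -3.118, 0.003]
wrist_force: [-0.6, 0.4, -1.9]
finger_gap: 0.0575
```

One more mm, then release, rise and check.

Request:
{"method": "arm_command", "body": {
  "motion": [
    [[0,0,0.001,0,0,0,0.05],[0,0,0,0,0,0,0.05],[0,0,0,0,0,0,0.05]]
  ]
}}

```text
time: 53.52
tool_pos: [0.6035, 0.0092, 0.1621]
tool_rot: [-0.377, -3.118, 0.003]
wrist_force: [0.3, 0.1, -1.3]
finger_gap: 0.0577
```

Request:
{"method": "arm_command", "body": {
  "motion": [
    [[0,0,0,0,0,0,0.06],[0,0,0,0,0,0,0.07],[0,0,0,0,0,0,0.08],[0,0,0,0,0,0,0.085],[0,0,0,0,0,0,0.085],[0,0,-0.01,0,0,0,0.085],[0,0,-0.02,0,0,0,0.085],[0,0,-0.025,0,0,0,0.085],[0,0,-0.025,0,0,0,0.085],[0,0,-0.02,0,0,0,0.085],[0,0,0,0,0,0,0.085],[0,0,0,0,0,0,0.085]]
  ]
}}

```text
time: 54.52
tool_pos: [0.604, 0.0095, 0.2644]
tool_rot: [0.377, 3.117, -0.001]
wrist_force: [-0.6, -0.0, -1.0]
finger_gap: 0.0849
```

Request:
{"method": "arm_command", "body": {
  "motion": [
    [[0,0,0,0,0,0,0.085],[0,0,0,0,0,0,0.085],[0,0,0,0,0,0,0.085]]
  ]
}}

```text
time: 54.77
tool_pos: [0.6032, 0.0094, 0.2608]
tool_rot: [-0.377, -3.116, 0.004]
wrist_force: [-0.1, -0.9, -0.1]
finger_gap: 0.0848
```

Run:
```python
from h import *
im,m=snap('wrist','w21'); seat(im,m,.015,.114); g=cv2.cvtColor(im,cv2.COLOR_BGR2GRAY).astype(int)
for zt in(.114,.118):
  q=proj(m,circ([.6035,.009,zt],[0,0,1],.03));h=proj(m,circ([.6035,.009,zt],[0,0,1],.015)); print(zt,q.min(0).round(),q.max(0).round(),h.min(0).round(),h.max(0).round())
u,v=proj(m,[.6035,.009,.114])[0].astype(int)
c=g[v-110:v+110,u-2:u+3].mean(1); print('col',u,[(v-110+i,int(c[i]),int(c[i+1])) for i in range(219) if abs(c[i+1]-c[i])>6])
r=g[v-2:v+3,u-110:u+110].mean(0); print('row',v,[(u-110+i,int(r[i]),int(r[i+1])) for i in range(219) if abs(r[i+1]-r[i])>6])
t,mt=snap('top','t21'); s,ms=snap('scene','s21')
# cartridge in tray, bottle, dish, burner: compare with start
d=cv2.absdiff(s,cv2.imread('pics/scene0.png')).max(2)
for n,(a,b,cc,e) in dict(bottle=(298,268,335,330),dish=(172,245,218,290),burner=(492,200,535,272)).items(): print(n,'changed px',(d[b:e,a:cc]>40).mean().round(3))
print(arm.sense()['tool_pos'],arm.sense()['wrist_force'])
```

```text
seat [4.1546e+01 6.0350e-01 9.0000e-03 1.1400e-01] ring gray 133.0 13.0
seat [4.15303e+01 6.05500e-01 9.00000e-03 1.10000e-01] ring gray 133.0 13.0
seat [4.14784e+01 6.06500e-01 9.00000e-03 1.06000e-01] ring gray 133.0 13.0
0.114 [275. 201.] [371. 291.] [299. 225.] [347. 270.]
0.118 [275. 202.] [371. 294.] [299. 226.] [347. 272.]
col 322 [(np.int64(156), 85, 114), (np.int64(157), 114, 160), (np.int64(158), 160, 186), (np.int64(169), 187, 177), (np.int64(170), 177, 141), (np.int64(171), 141, 93), (np.int64(172), 93, 78), (np.int64(182), 80, 104), (np.int64(183), 104, 136), (np.int64(184), 136, 147), (np.int64(190), 150, 141), (np.int64(191), 141, 113), (np.int64(192), 113, 95), (np.int64(199), 96, 121), (np.int64(200), 121, 169), (np.int64(201), 169, 199), (np.int64(205), 196, 179), (np.int64(206), 179, 150), (np.int64(207), 150, 133), (np.int64(208), 133, 117), (np.int64(209), 117, 110), (np.int64(244), 97, 108), (np.int64(268), 91, 99), (np.int64(269), 99, 122), (np.int64(270), 122, 140), (np.int64(290), 136, 116), (np.int64(291), 116, 92), (np.int64(301), 89, 99), (np.int64(302), 99, 106)]
row 247 [(np.int64(275), 98, 112), (np.int64(276), 112, 130), (np.int64(277), 130, 137), (np.int64(298), 137, 125), (np.int64(299), 125, 100), (np.int64(300), 100, 85), (np.int64(304), 91, 98), (np.int64(341), 101, 95), (np.int64(346), 84, 100), (np.int64(347), 100, 124), (np.int64(348), 124, 136), (np.int64(369), 135, 125), (np.int64(370), 125, 97), (np.int64(371), 97, 70), (np.int64(422), 74, 82), (np.int64(423), 82, 89)]
bottle changed px 0.013
dish changed px 0.0
burner changed px 0.0
[0.60340015 0.00938928 0.26135437] [ 0.78252161 -0.28428829  0.41769309]
```

```bash
python3 -c "
from plant import arm
print(arm.close_job(), arm.sense()['time'])"
```

```text
the job is handed in; nothing more can be done
the job is handed in; nothing more can be done
```

I finished the refit and handed the job in at about 55 s of robot time; the hand-in reports no verdict. The spent cartridge stands in the tray. In the bore, from the floor up, are the long sleeve, the rings with the 50, 40 and 30 mm holes, and the short collar. Only three white rings were laid out; the 20 mm one was absent.

**Last checks**
- **Collar:** its outline in the wrist picture matched a flat collar on the bore axis with its top at 114 mm, to within 1–2 px, which is where a fully home stack puts it.
- **Rings and sleeve:** I viewed the 40 mm ring and the sleeve after release, and both looked flat and centred. The 50 and 30 mm rings were checked by numbers only.
- **Other objects:** the dish stack and burner areas showed no change from the start in the scene picture. The bottle area showed 1.3% changed pixels, which I took for the arm's shadow and did not look into.
- **Gripper:** it was open and clear, with no contact force.

**Checks that disagreed or were missing**
- The contrast fit for the 40 mm ring put it 8–12 mm too high. The picture did not support that, so I overruled the fit.
- The held-part fit reported a 0.2 rad tilt of the collar. The collar's measured outline showed none.
- I saw the cartridge upright in the tray just after releasing it, but did not check it again at the end.

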